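# Reverse the ratchet and back off the press nut

## Task

The ratchet on the kitchen press is still set to tighten. Flip its direction lever right over to the loosening side, then swing the ratchet handle to and fro to unscrew the hex nut (anticlockwise from above) until it comes up firmly against its rubber stop, without forcing it. Leave the nut resting against the stop and the lever on the loosening side, and let go; do not disturb the tin, the jar and the shaker.

Things in the scene. Friction and masses are not known exactly. Their poses are not given: they have to be found in the camera images.
- press: Fixed food press: wooden board 160 x 250 x 18 mm (x, y, z), steel mould on it, two posts at y = +-100 mm with an aluminium crossbar along y, top at z = 132 mm. Origin under the board's centre, z up. A screwed rod rises in the middle through a hex nut that sits on the crossbar, inside a steel ratchet that stays on it (head 163 mm high, 66 mm wide). Nut friction 0.4 N m.
- nut_axis (a point): Point on the vertical axis of nut and ratchet, 171 mm above the worktop, at the top of the hex; frame as press. Under the ratchet the nut has a flange with one lug (10 mm wide, reaching 46 mm from the axis) that meets the rubber stop when the nut is unscrewed. At the start the nut is 0.5 to 1.2 rad short of the stop; this is not measured and must be felt.
- ratchet (a joint): Ratchet angle about the nut axis, rad, + anticlockwise from above, 0 = handle along the press's -x, range +-1.1. Friction 0.2 N m. With the lever on the loosening side it carries the nut along anticlockwise (0.6 to 0.9 N m in all) and clicks back clockwise, the nut staying; teeth are 0.39 rad apart, so up to 0.45 rad of each stroke is lost. Lever on the other side: the reverse.
- handle_grip (a point): Point in the middle of the black handle grip, 160 mm from the nut axis, 154 mm above the worktop. The grip is 24 mm wide, 18 mm high, level, free below and beside; it reaches from 50 mm nearer the nut to 45 mm further out. The point's own -x axis points outward along the handle, z up.
- direction_lever (a joint): Lever angle relative to the ratchet, rad, + anticlockwise from above: -0.4 = tightening end, +0.4 = loosening end (fin on the side towards which the handle is then driven). It turns on a vertical pin 40 mm from the nut axis along the handle, friction 0.08 N m (2 N at the fin), stays where left, and is fully over within 0.1 rad of its end.
- lever_fin (a point): Point on the upright dark fin at the outer end of the direction lever, on its top face, 190.5 mm above the worktop and 40 mm from the lever's pin. The fin is 16 mm long along the lever and 9 mm thick across it; the lever arm's top is 21 mm below, the ratchet head's 27 mm. Own -x axis: outward along the lever; y: across it. It moves about 31 mm across in all.
- stop: Rubber stop post, 12 mm in diameter, 12 mm high, on the crossbar 40 mm from the nut axis; origin under its centre, frame as press. It yields 1 mm for 30 N. Firmly home: the nut's lug presses on it with 20 to 60 N, as a torque of about 1.4 to 2.9 N m (9 to 18 N at handle_grip, friction included) is put on the ratchet. Over 80 N (3.7 N m, 23 N at the grip) is forcing it.
- tomato_tin: Bystander: low food tin, 75 mm in diameter, 58 mm high, at the press's left. Origin under its centre.
- jam_jar: Bystander: lidded jam jar, 68 mm in diameter, 84 mm high, at the press's right. Origin under its centre.
- salt_shaker: Bystander: salt shaker, 44 mm in diameter, 90 mm high, behind the press. Origin under its centre.

How it is judged:
On the way, in this order (a step that is already met when the one before it is completed fails the run):
1. the direction lever is flipped fully to the loosening side (value of joint direction_lever above 0.3 rad), for 0.2 s.
2. the nut is run up firmly against its stop (20 N or more on the stop) (contact force between stop and anything else above 20 N and value of joint direction_lever above 0.2 rad), for 0.1 s.
At the end, for the whole second after the job is handed in: The nut's lug rests against the rubber stop (more than 1 N), the direction lever is still within 0.2 rad of its loosening end, the ratchet is at rest (contact force between stop and anything else above 1 N and value of joint direction_lever above 0.2 rad and velocity of joint ratchet between -0.05 and 0.05 rad/s); the robot touches nothing.
It fails at once if the stop is forced: more than 80 N on it (contact force between stop and anything else above 80 N).
It fails at once if the stop is pressed by the robot itself (contact force between stop and the fingers above 1 N or contact force between stop and the arm above 1 N).
It fails at once if tin, jar or shaker pushed away by more than 30 mm or tipped (distance of any of tomato_tin, jam_jar, salt_shaker from where it was at the start of the episode above 0.03 m or angle between any of tomato_tin, jam_jar, salt_shaker's own z axis and vertical above 0.5 rad).
It also fails if it takes over 72 s, if anything falls off the work surface, if the arm or the gripper's body presses on something with over 40 N, if the wrist force passes 120 N, or if a joint passes its speed limit or range.

## Robot

A 6-joint arm with a two-finger parallel gripper is mounted at the origin on a cart in front of the work surface, level with it; the furniture and walls round the work are solid. World frame = base frame: x ahead of the robot, y to its left, z up, the work surface at z = 0. Lengths are in m, angles in rad, forces in N, time in s.
With the tool pointing down it reaches from about 0.325 to 0.75 m from the base axis. Payload 7.6 kg.
Tool frame: the origin (TCP) lies at the very end of the fingers, on their centre line; the grasp point (between the pads) lies env.hold_point_z behind it (env.hold_point_z is the distance from the TCP to the grasp point, in m); z points along the fingers, y is the direction in which the jaws open and shut (so a half turn about z gives the same grasp; the last joint's range is limited). The gripper opens to 85 mm and grips with 20 to 120 N. Pads are 22 mm wide; open, the fingers measure 114 mm over their backs; the gripper's body (76 mm by 85 mm) begins 54 mm behind the grasp point. The pads swing forward as they close: fully open they stand 13 mm farther back than shut.
Start: joints at [1.233, 0.052, 1.401, -0, 1.689, -0.07], TCP at [0.139, 0.506, 0.231] pointing down, gripper open.
Joint ranges: [-2.9, 2.9], [-0.91, 2.17], [0.12, 2.37], [-1.06, 4.2], [0.26, 2.73], [-2.93, 2.93]. Speed limits (rad/s): [2.57, 2.57, 3.01, 3.14, 3.14, 3.14].

## Interface

Orientations are given as a unit quaternion [w, x, y, z].
In Python, from bench import env, vision gives the robot as it stands.
- The arm moves only by the tool apply_moves, never from a script. Its argument "increments" is a list of rows, each an object with "linear": the shift along the world's x, y, z in mm, a list of three; "rot": the turn, a rotation vector about the world's x, y, z in degrees, a list of three. A call has 1 to 8 rows; each row is the pose to reach, as a shift and turn from the pose measured when the call began; what a row does not reach only later rows make up. A row lasts 1/12 s, in which the tool goes at most 41.7 mm and 7.16 degrees, less where a joint would pass 70% of its speed; a pose out of reach is approached as far as the arm can. A call with a gripper value outside its range is refused whole. "fingers" is the opening, from -1 (shut) to 1 (fully open), set as the call begins (left out, the last holds). The fingers move at their own pace and stop on an object; "squeeze" is the grip in N (left out, the last holds). Time passes only in rows, so rows that repeat a pose let the fingers close. It gives the time, the measured TCP pose, the force and the opening at its end, in the units of the state.
- env.sense(): the state, without advancing time (a new reading comes with each control period).
- vision.capture(name): name is "scene" or "top" or "wrist"; returns a dict with "image" (384x512x3 uint8, red, green, blue), "fx", "fy", "cx", "cy" (pixels), "pose" (4x4, takes a point from camera to world coordinates). Camera axes: x right, y down, z forward; pixel columns grow to the right and rows downward; lengths in m; the calibration is good to about 2 mm. A picture is of the moment at which its call begins. There is no depth.
- env.hand_in(): hands the job in, once; it reports no verdict.
The state is a dict: "t": time; "joint_positions": joint angles; "qd": joint speeds; "tau": joint torques, N m; "ee_pos": TCP position; "tool_rot": TCP orientation; "contact_force": force on the tool from outside, world axes, zero at the start; "torque": the same for the moment, N m; "grip_width": opening from 0.0 (shut) to 1.0 (fully open).
Only numpy, scipy, OpenCV 4.12 (cv2) and the standard library are available. Lean on these libraries where they do the work, as an engineer would, in place of code of your own. Each camera call takes 0.05 s, during which the arm holds its last target.

## Working session

There is one attempt and no reset: what is moved stays moved. The work goes in short steps, Python scripts to look and compute and a tool call to move; the robot and the scene stay as the last step left them, time stands still between calls to the robot, and variables do not carry over. Pictures are saved under pics/ and viewed, and the job is handed in when it is done.

Besides the shell and the picture viewer there is one more tool, called after ">>>" in YAML: its name, and indented under it one key for each argument. apply_moves: Moves the arm, as the interface text tells. Its arguments: {"type":"object","properties":{"increments":{"type":"array"},"fingers":{"type":"number"},"squeeze":{"type":"number"}},"required":["increments"]}

```bash
ls; mkdir -p pics; python3 - <<'E'
from bench import env, vision
import cv2,json
s=env.sense();print(s, env.hold_point_z)
for n in ("scene","top","wrist"):
    c=vision.capture(n);cv2.imwrite(f"pics/{n}0.png",c["image"][:,:,::-1]);print(n,c["fx"],c["fy"],c["cx"],c["cy"],c["pose"])
E
```

```text
pics
{'t': 0.0, 'joint_positions': array([ 1.23269162e+00,  5.28380241e-02,  1.40173849e+00, -5.62600072e-06,
        1.68860508e+00, -7.02886614e-02]), 'qd': array([-0.00072321,  0.00090294,  0.00089767, -0.00072702, -0.00127218,
       -0.00026581]), 'tau': array([ 3.15872212e-04, -3.81660962e+01, -3.60194814e+01,  4.04578941e-05,
        6.05763023e-03, -2.05137701e-05]), 'ee_pos': array([0.13880044, 0.50600194, 0.23046483]), 'tool_rot': array([-1.58367073e-04,  1.33508473e-01,  9.91047353e-01, -7.78529280e-04]), 'contact_force': array([-0.04417892, -0.24895371,  0.19580989]), 'torque': array([0.01774395, 0.02394591, 0.02597718]), 'grip_width': 0.9987140358055399} 0.0187
scene 358.8823499809905 358.8823499809905 261.2092032394215 195.0834569583835 [[ 0.64638351 -0.47861293  0.59423735  0.13124725]
 [-0.76294014 -0.39467742  0.51200789 -0.43455181]
 [-0.01052153 -0.78432098 -0.62026599  0.65442054]
 [ 0.          0.          0.          1.        ]]
top 365.53202703807875 365.53202703807875 258.39937301476886 192.18328986030954 [[-0.01157024 -0.99514064  0.09778157  0.5469174 ]
 [-0.99976627  0.00972683 -0.01930805  0.00112044]
 [ 0.01826312 -0.09798212 -0.99502058  0.98088302]
 [ 0.          0.          0.          1.        ]]
wrist 309.26847331072787 309.26847331072787 253.70976903538076 190.87963978476964 [[ 2.65654743e-01  9.31347296e-01  2.49037691e-01  7.52615627e-02]
 [ 9.64067771e-01 -2.56385287e-01 -6.95695192e-02  5.22673089e-01]
 [-9.43783696e-04  2.58570685e-01 -9.65991879e-01  3.71954981e-01]
 [ 0.00000000e+00  0.00000000e+00  0.00000000e+00  1.00000000e+00]]
```

View pics/scene0.png

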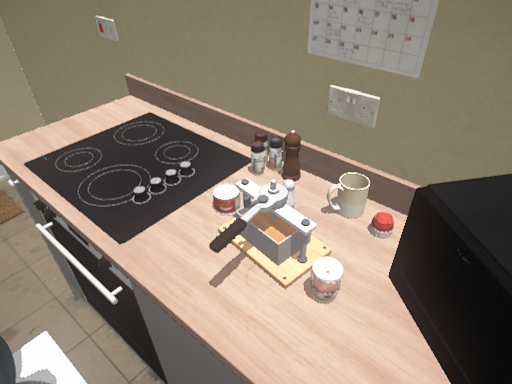

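View pics/top0.png

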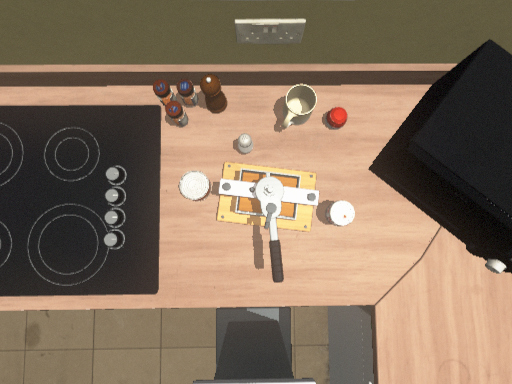

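View pics/wrist0.png

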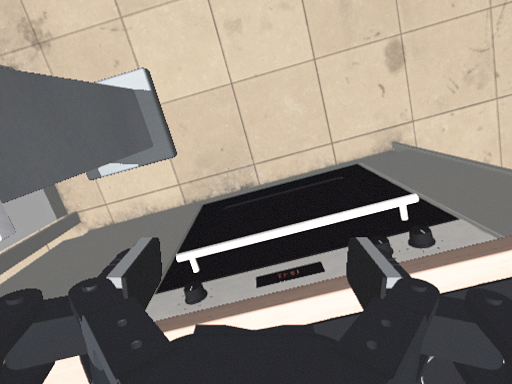

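The press is in the middle of the top view (nut about px 268,190) and the handle runs down to about (277,278). The tin is on the left at (194,186), the jar on the right at (341,213), and the shaker behind at (244,145). I'll zoom in on these.

```bash
cat > h.py <<'E'
from bench import env, vision
import cv2, numpy as np
def ray(c,u,v,z):
    P=c["pose"];d=P[:3,:3]@np.array([(u-c["cx"])/c["fx"],(v-c["cy"])/c["fy"],1]);o=P[:3,3]
    return o+d*(z-o[2])/d[2]
def proj(c,p):
    q=np.linalg.inv(c["pose"])@np.append(p,1);return q[0]/q[2]*c["fx"]+c["cx"],q[1]/q[2]*c["fy"]+c["cy"]
def tri(obs):
    A=np.zeros((3,3));b=np.zeros(3)
    for c,u,v in obs:
        P=c["pose"];d=P[:3,:3]@np.array([(u-c["cx"])/c["fx"],(v-c["cy"])/c["fy"],1]);d/=np.linalg.norm(d)
        M=np.eye(3)-np.outer(d,d);A+=M;b+=M@P[:3,3]
    return np.linalg.solve(A,b)
def crop(c,x0,y0,x1,y1,k,name):
    cv2.imwrite("pics/"+name+".png",cv2.resize(c["image"][y0:y1,x0:x1,::-1],None,fx=k,fy=k,interpolation=cv2.INTER_CUBIC))
E
python3 - <<'E'
from h import *
import pickle
t=vision.capture("top");s=vision.capture("scene");pickle.dump((t,s),open("c0.pkl","wb"))
crop(t,210,155,330,290,4.4,"t1");crop(s,200,160,330,270,5,"s1")
E
```

```text
(no output)
```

View pics/t1.png

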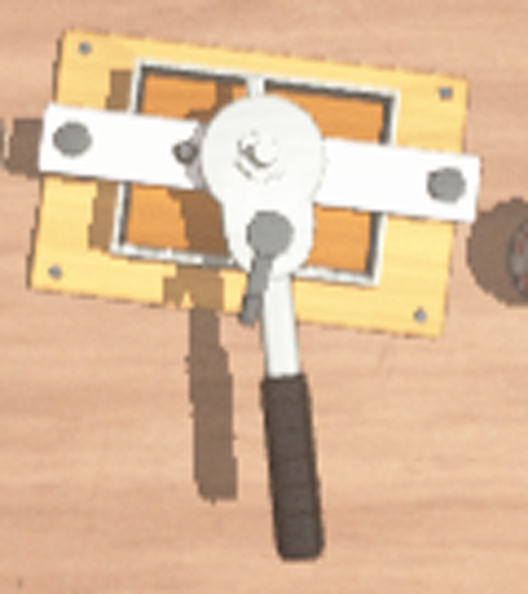

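View pics/s1.png

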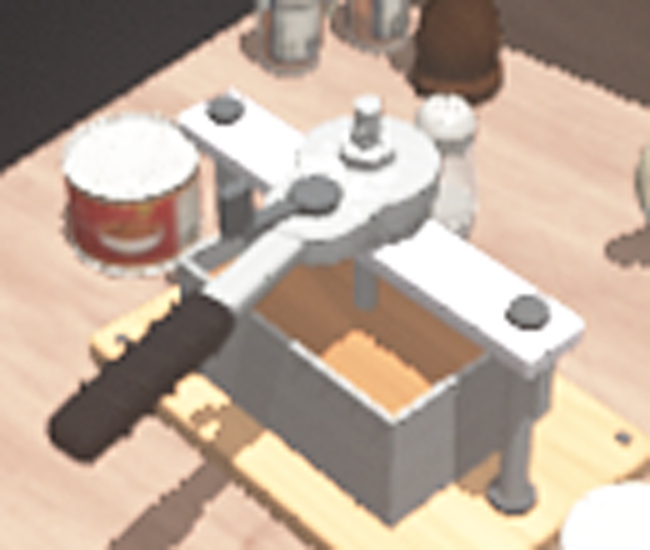

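```bash
python3 - <<'E'
from h import *
import pickle
t,s=pickle.load(open("c0.pkl","rb"))
def blob(c,x0,y0,x1,y1,thr):
    g=c["image"][y0:y1,x0:x1].max(2);m=(g<thr).astype(np.uint8)
    n,l,st,ce=cv2.connectedComponentsWithStats(m);i=1+np.argmax(st[1:,4])
    r=cv2.minAreaRect(np.argwhere(l==i)[:,::-1].astype(np.float32))
    return ce[i]+[x0,y0],st[i],np.array(cv2.boxPoints(r))+[x0,y0]
a=blob(t,262,235,295,290,90);b=blob(s,205,210,250,255,90)
print(a);print(b)
print("grip tri",tri([(t,*a[0]),(s,*b[0])]))
f=lambda u,v,k,x,y:((u+.5)/k-.5+x,(v+.5)/k-.5+y)
T=lambda u,v:f(u,v,4.4,210,155); S=lambda u,v:f(u,v,5,200,160)
print("rod top",tri([(t,*T(268,148)),(s,*S(368,105))]))
print("pin",tri([(t,*T(269,233)),(s,*S(316,193))]))
print("fin",tri([(t,*T(250,312)),(s,*S(232,215))]), ray(t,*T(250,312),.19))
print("post caps",tri([(t,*T(72,138)),(s,*S(226,108))]),tri([(t,*T(446,184)),(s,*S(528,312))]))
for q in [(85,48),(446,93),(55,272),(420,315)]: print("screw",ray(t,*T(*q),.018))
print("head c",ray(t,*T(263,155),.163),"stop",ray(t,*T(185,152),.144))
E
```

```text
(array([272.91463415, 266.97560976]), array([ 8, 13,  9, 34, 82], dtype=int32), array([[266.57820702, 248.72583199],
       [270.9569416 , 247.79701042],
       [278.00000191, 281.        ],
       [273.62126732, 281.92882538]]))
(array([227.85276074, 234.88548057]), array([  5,   8,  37,  34, 489], dtype=int32), array([[208. , 245. ],
       [238. , 215. ],
       [247.5, 224.5],
       [217.5, 254.5]]))
grip tri [ 0.4654636  -0.04985923  0.15684973]
rod top [ 0.63208563 -0.03983295  0.19086787]
pin [ 0.59216992 -0.04182761  0.16692315]
fin [ 0.55178725 -0.03077646  0.1745627 ] [ 0.55224684 -0.03071046  0.19      ]
post caps [0.64498207 0.06016755 0.13544641] [ 0.61875998 -0.13752498  0.13442708]
screw [0.71363172 0.06007924 0.018     ]
screw [ 0.68419417 -0.15827469  0.018     ]
screw [0.57850527 0.07845397 0.018     ]
screw [ 0.55045766 -0.13925146  0.018     ]
head c [ 0.63234843 -0.03955044  0.163     ] stop [6.36305387e-01 3.18364066e-04 1.44000000e-01]
```

>>> apply_moves:
  increments:
    - {"linear": [26, -31, 0], "rot": [0, 0, 2]}
    - {"linear": [52, -62, 0], "rot": [0, 0, 4]}
    - {"linear": [78, -93, 0], "rot": [0, 0, 6]}
    - {"linear": [104, -124, 0], "rot": [0, 0, 8]}
    - {"linear": [130, -155, 0], "rot": [0, 0, 10]}
    - {"linear": [156, -186, 0], "rot": [0, 0, 12]}
    - {"linear": [182, -217, 0], "rot": [0, 0, 14]}
    - {"linear": [208, -248, 0], "rot": [0, 0, 15]}
  fingers: -1
  squeeze: 20

```text
t: 0.92
ee_pos: [0.3476, 0.2564, 0.2311]
tool_rot: [0.0, 0.002, 1.0, -0.0]
contact_force: [1.4, 0.6, -0.2]
grip_width: -0.001
```

>>> apply_moves:
  increments:
    - {"linear": [26, -31, 0], "rot": [0, 0, 0]}
    - {"linear": [52, -62, 0], "rot": [0, 0, 0]}
    - {"linear": [78, -93, 0], "rot": [0, 0, 0]}
    - {"linear": [104, -124, 0], "rot": [0, 0, 0]}
    - {"linear": [130, -155, 0], "rot": [0, 0, 0]}
    - {"linear": [160, -190, 0], "rot": [0, 0, 0]}
    - {"linear": [185, -220, 0], "rot": [0, 0, 0]}
    - {"linear": [205, -241, 0], "rot": [0, 0, 0]}

```text
t: 1.58
ee_pos: [0.5539, 0.0125, 0.2307]
tool_rot: [0.0, 0.003, 1.0, -0.0]
contact_force: [0.9, 1.3, 0.8]
grip_width: -0.002
```

```bash
python3 - <<'E'
from h import *
w=vision.capture("wrist");s=vision.capture("scene")
crop(w,0,0,512,384,1.5,"w2");crop(s,180,110,330,270,3.7,"s2")
print(env.sense()["ee_pos"],env.sense()["contact_force"],w["pose"])
E
```

```text
[0.55422001 0.01190621 0.22959778] [ 0.54682348  1.22636691 -0.5557799 ] [[ 6.94495484e-03  9.65861244e-01  2.58966842e-01  4.87922343e-01]
 [ 9.99975755e-01 -6.57678261e-03 -2.28804207e-03  1.21492389e-02]
 [-5.06762537e-04  2.58976454e-01 -9.65883502e-01  3.72053278e-01]
 [ 0.00000000e+00  0.00000000e+00  0.00000000e+00  1.00000000e+00]]
```

View pics/w2.png

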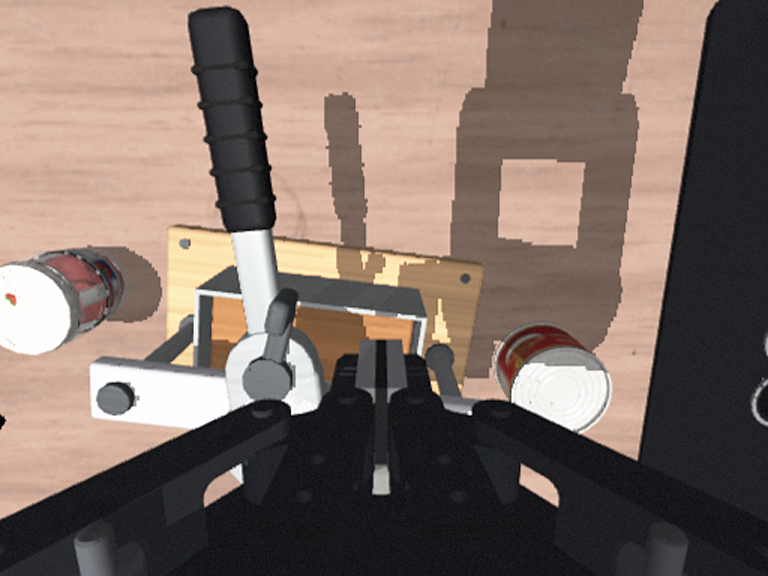

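View pics/s2.png

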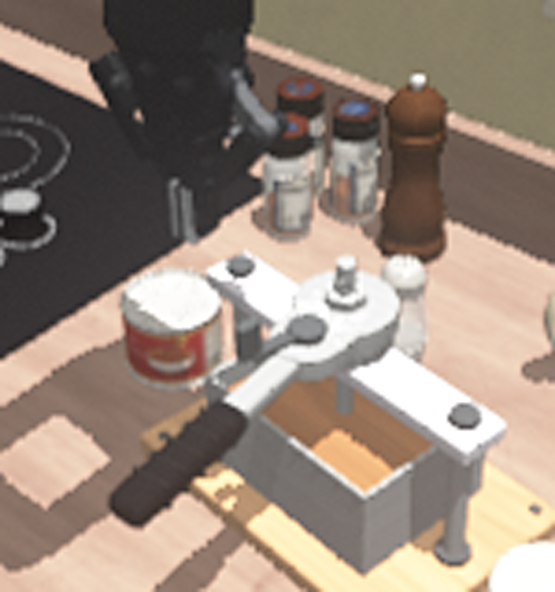

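The wrist view shows the fin top at about (288,297) in the 1.5x picture, to the -y side of the closed fingers at about (380,345). The handle grip runs from (220,15) to (250,225).

```bash
python3 - <<'E'
from h import *
import pickle
t,_=pickle.load(open("c0.pkl","rb"))
w=vision.capture("wrist")
print("fin",ray(w,288/1.5,297/1.5,.1905), tri([(w,192,198),(t,210+251/4.4,155+310/4.4)]))
for u,v in [(195,12),(248,12),(222,232),(275,228)]: print("grip top",ray(w,u/1.5,v/1.5,.160))
print("pin",ray(w,268/1.5,378/1.5,.172))
print([x/4.4 for x in ()], "T grip", ray(t,210+292/4.4,155+467/4.4,.16), "wrist/top tri far end", tri([(w,220/1.5,10/1.5),(t,210+301/4.4,155+558/4.4)]))
E
```

```text
fin [ 0.54071572 -0.02638743  0.1905    ] [ 0.55234309 -0.03416149  0.15132968]
grip top [ 0.42848445 -0.06329434  0.16      ]
grip top [ 0.42870051 -0.04172497  0.16      ]
grip top [ 0.51835066 -0.06109446  0.16      ]
grip top [ 0.516757  -0.0367574  0.16     ]
pin [ 0.58550585 -0.0420978   0.172     ]
[] T grip [ 0.47354588 -0.05287563  0.16      ] wrist/top tri far end [ 0.42597944 -0.0567646   0.14979827]
```

>>> apply_moves:
  increments:
    - {"linear": [-1, 0, -20], "rot": [0, 0, 0]}
    - {"linear": [-1, 0, -40], "rot": [0, 0, 0]}
    - {"linear": [-1, 0, -53], "rot": [0, 0, 0]}
    - {"linear": [-1, 0, -53], "rot": [0, 0, 0]}

```text
t: 2.07
ee_pos: [0.5502, 0.0149, 0.1737]
tool_rot: [-0.004, 0.003, 1.0, 0.0]
contact_force: [0.1, 0.1, -0.6]
grip_width: -0.001
```

>>> apply_moves:
  increments:
    - {"linear": [0, -8, 2], "rot": [0, 0, 0]}
    - {"linear": [0, -15, 2], "rot": [0, 0, 0]}
    - {"linear": [0, -21, 2], "rot": [0, 0, 0]}
    - {"linear": [0, -26, 2], "rot": [0, 0, 0]}
    - {"linear": [0, -31, 2], "rot": [0, 0, 0]}
    - {"linear": [0, -36, 2], "rot": [0, 0, 0]}
    - {"linear": [0, -41, 2], "rot": [0, 0, 0]}
    - {"linear": [0, -45, 2], "rot": [0, 0, 0]}

```text
t: 2.73
ee_pos: [0.5501, -0.0305, 0.1759]
tool_rot: [-0.004, 0.003, 1.0, 0.0]
contact_force: [-2.2, 2.5, 1.4]
grip_width: -0.001
```

```bash
python3 - <<'E'
from h import *
w=vision.capture("wrist")
crop(w,60,120,360,300,2.5,"w3")
print(env.sense()["ee_pos"],env.sense()["contact_force"])
E
```

```text
[ 0.55016411 -0.03107726  0.17583629] [-0.80765229  1.3261074   2.23282924]
```

View pics/w3.png

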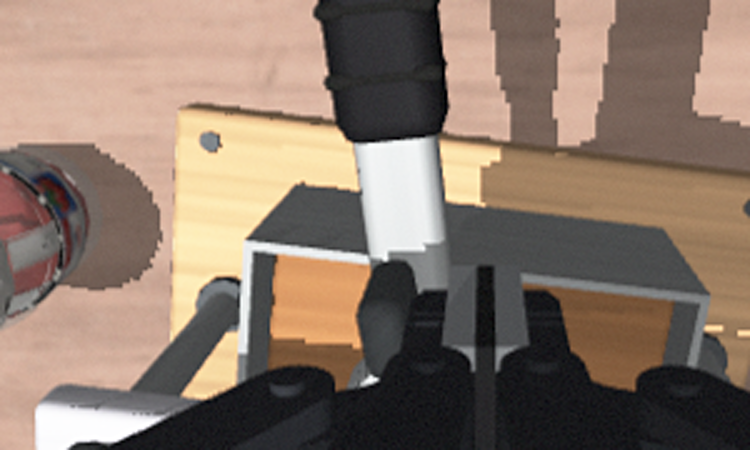

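The fin at about (385,310) has moved just past the middle and the fingers are in contact with it. I'll keep pushing.

>>> apply_moves:
  increments:
    - {"linear": [0, -4, 0], "rot": [0, 0, 0]}
    - {"linear": [0, -8, 0], "rot": [0, 0, 0]}
    - {"linear": [0, -11, 0], "rot": [0, 0, 0]}
    - {"linear": [0, -14, 0], "rot": [0, 0, 0]}
    - {"linear": [0, -14, 0], "rot": [0, 0, 0]}

```text
t: 3.2
ee_pos: [0.5501, -0.0453, 0.1757]
tool_rot: [-0.004, 0.003, 1.0, 0.0]
contact_force: [0.9, 3.3, 0.8]
grip_width: -0.002
```

```bash
python3 - <<'E'
from h import *
w=vision.capture("wrist")
crop(w,60,120,360,300,2.5,"w4")
print(env.sense()["ee_pos"],env.sense()["contact_force"])
E
```

```text
[ 0.55013698 -0.04526825  0.17573642] [-0.23382242  3.46430603  0.58508134]
```

View pics/w4.png

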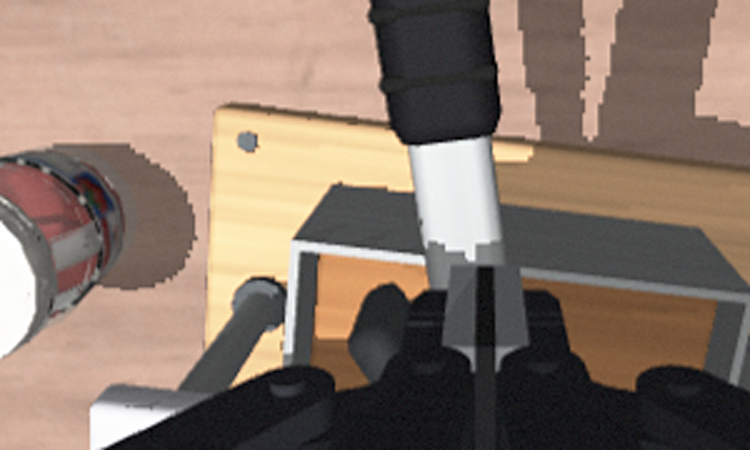

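>>> apply_moves:
  increments:
    - {"linear": [0, -3, 0], "rot": [0, 0, 0]}
    - {"linear": [0, -6, 0], "rot": [0, 0, 0]}
    - {"linear": [0, -8, 0], "rot": [0, 0, 0]}
    - {"linear": [0, -8, 0], "rot": [0, 0, 0]}

```text
t: 3.58
ee_pos: [0.55, -0.0522, 0.1755]
tool_rot: [-0.004, 0.003, 1.0, 0.001]
contact_force: [0.4, 9.3, 0.2]
grip_width: 0.002
```

```bash
python3 - <<'E'
from h import *
w=vision.capture("wrist")
crop(w,60,120,360,300,2.5,"w5")
print(env.sense()["ee_pos"],env.sense()["contact_force"])
E
```

```text
[ 0.55000642 -0.05214259  0.17552333] [-0.49689215  7.75972507 -0.43594372]
```

View pics/w5.png

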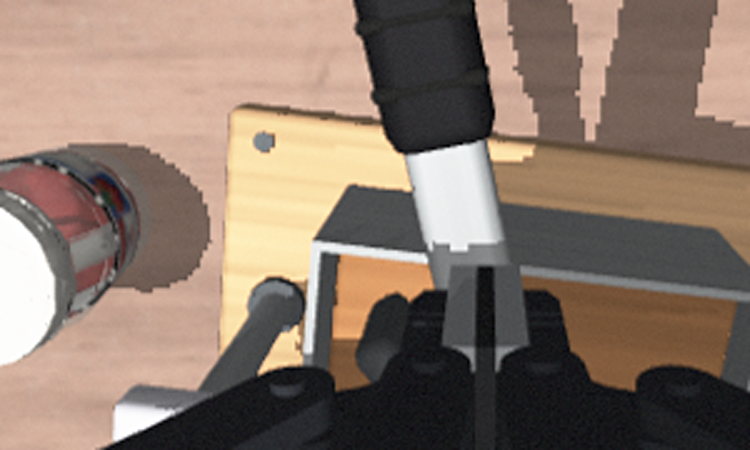

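The force rose to about 8–9 N and the handle began to turn, so the lever should be at its end. I'll back off and look.

>>> apply_moves:
  increments:
    - {"linear": [0, 10, 0], "rot": [0, 0, 0]}
    - {"linear": [0, 15, 20], "rot": [0, 0, 0]}
    - {"linear": [-10, 10, 50], "rot": [0, 0, 0]}
    - {"linear": [-40, 5, 55], "rot": [0, 0, 3]}
    - {"linear": [-75, 0, 55], "rot": [0, 0, 8]}
    - {"linear": [-77, -2, 55], "rot": [0, 0, 8]}
    - {"linear": [-77, -2, 55], "rot": [0, 0, 8]}
  fingers: -0.1

```text
t: 4.22
ee_pos: [0.472, -0.0546, 0.2309]
tool_rot: [-0.004, -0.066, 0.998, 0.0]
contact_force: [-0.2, -0.3, -0.1]
grip_width: 0.445
```

```bash
python3 - <<'E'
from h import *
w=vision.capture("wrist");s=vision.capture("scene")
crop(w,0,0,512,384,1.5,"w6");crop(s,180,110,330,270,3.7,"s6")
print(env.sense())
import pickle;pickle.dump((w,s),open("c6.pkl","wb"))
E
```

```text
{'t': 4.3167, 'joint_positions': array([-1.90965108e-01, -7.95773276e-02,  1.53209547e+00, -1.10025537e-03,
        1.69620024e+00, -1.89487479e+00]), 'qd': array([ 0.00575897,  0.02653372, -0.01868021,  0.00380916,  0.00050193,
       -0.00392374]), 'tau': array([-2.03447104e-01, -3.36104643e+01, -3.54315376e+01, -3.63765832e-02,
        7.65722897e-02, -2.45111925e-02]), 'ee_pos': array([ 0.47355637, -0.05427675,  0.23088747]), 'tool_rot': array([-3.58443841e-03, -6.64404028e-02,  9.97783885e-01,  3.79362635e-04]), 'contact_force': array([ 0.33476312,  0.87112334, -0.14636993]), 'torque': array([ 0.02947835,  0.00578883, -0.04571553]), 'grip_width': 0.45040148346518416}
```

View pics/w6.png

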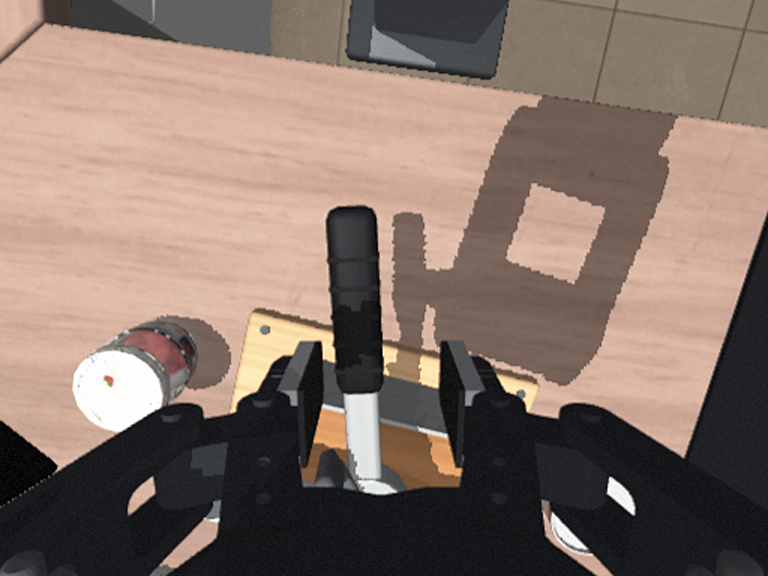

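View pics/s6.png

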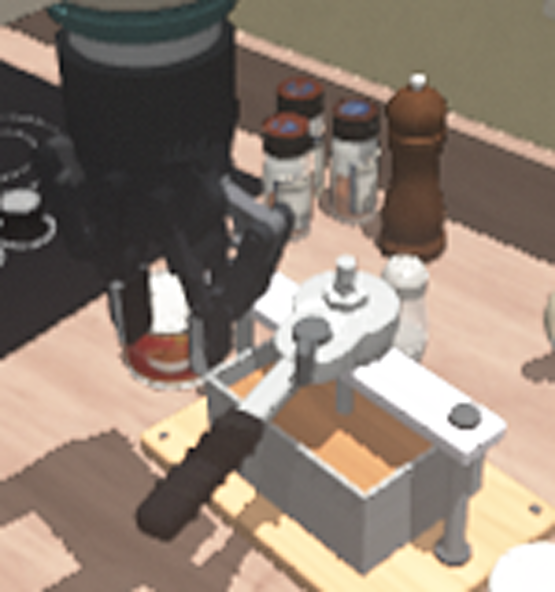

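The scene view shows the lever over on the other side. In the wrist picture the grip runs from (352,210) to (362,388), between the open jaws.

```bash
python3 - <<'E'
from h import *
import pickle
w,s=pickle.load(open("c6.pkl","rb"))
A=ray(w,352/1.5,210/1.5,.16);B=ray(w,362/1.5,385/1.5,.16);print(A,B,np.linalg.norm(A-B))
C=np.array([.632,-.0392]);m=(A+B)[:2]/2
print("mid",m,"dirA",np.arctan2(*(A-B)[1::-1]),"from axis",np.arctan2(m[1]-C[1],m[0]-C[0]),np.linalg.norm(m-C))
print("far end scene tri",tri([(w,352/1.5,208/1.5),(s,180+150/3.7,110+520/3.7)]))
E
```

```text
[ 0.42871905 -0.07411235  0.16      ] [ 0.5144874 -0.0590685  0.16     ] 0.08707770831991138
mid [ 0.47160322 -0.06659042] dirA -2.967958079725 from axis -2.972457445391083 0.1627186558844526
far end scene tri [ 0.42884908 -0.07488581  0.15982434]
```

>>> apply_moves:
  increments:
    - {"linear": [1, -6, 0], "rot": [0, 0, 1]}
    - {"linear": [1, -12, 0], "rot": [0, 0, 2]}
    - {"linear": [1, -12, -25], "rot": [0, 0, 2]}
    - {"linear": [1, -12, -50], "rot": [0, 0, 2]}
    - {"linear": [1, -12, -75], "rot": [0, 0, 2]}
    - {"linear": [1, -12, -95], "rot": [0, 0, 2]}
    - {"linear": [1, -12, -97], "rot": [0, 0, 2]}

```text
t: 4.9
ee_pos: [0.4733, -0.0657, 0.1294]
tool_rot: [-0.007, -0.084, 0.996, 0.001]
contact_force: [-0.8, -0.4, -0.7]
grip_width: 0.448
```

```bash
python3 - <<'E'
from h import *
w=vision.capture("wrist");s=vision.capture("scene")
crop(w,0,0,512,384,1.5,"w7");crop(s,180,110,330,270,3.7,"s7")
print(env.sense()["ee_pos"],env.sense()["contact_force"])
E
```

```text
[ 0.47492509 -0.06615114  0.13349045] [0.94015924 0.04817009 0.90260487]
```

View pics/w7.png

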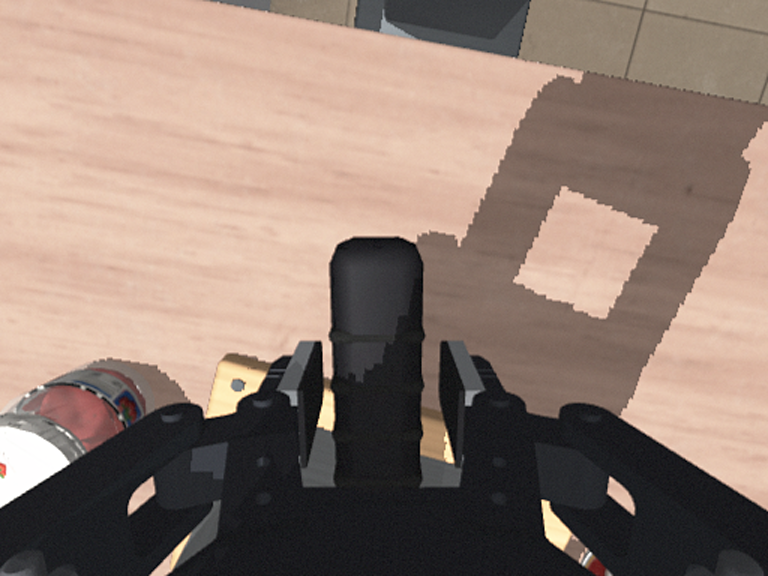

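View pics/s7.png

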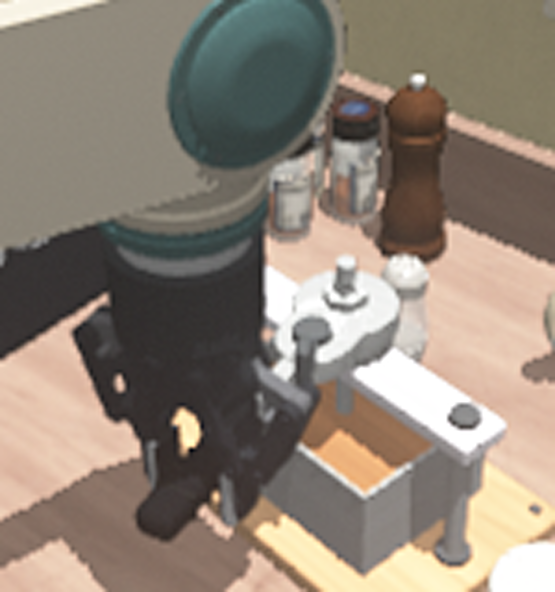

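The handle is centred between the pads, with 7 mm clear on each side. Next is the clockwise swing, for which I'll work out the arc.

```bash
cat >> h.py <<'E'
C=np.array([.632,-.039])
def arc(degs):
    p=env.sense()["ee_pos"][:2];v=p-C;print("r",np.hypot(*v),"ang+pi deg",np.degrees(np.arctan2(-v[1],-v[0])))
    for d in degs:
        a=np.radians(d);R=np.array([[np.cos(a),-np.sin(a)],[np.sin(a),np.cos(a)]])
        print(d,np.round((R@v-v)*1000,1))
E
python3 -c "
from h import *
arc([-5,-10,-15,-20,-25,-30,-36,-42,-47,-52,-57,-62,-67,-72])"
```

```text
r 0.15940424518406646 ang+pi deg 9.80693982882529
-5 [-1.8 13.8]
-10 [-2.3 27.7]
-15 [-1.7 41.6]
-20 [ 0.2 55.4]
-25 [ 3.2 68.9]
-30 [ 7.5 82.2]
-36 [14.  97.5]
-42 [ 22.2 112.1]
-47 [ 30.1 123.5]
-52 [ 39.  134.2]
-57 [ 48.8 144.1]
-62 [ 59.4 153.1]
-67 [ 70.7 161.1]
-72 [ 82.7 168.1]
```

>>> apply_moves:
  increments:
    - {"linear": [-2, 14, 0], "rot": [0, 0, -5]}
    - {"linear": [-2, 28, 0], "rot": [0, 0, -10]}
    - {"linear": [-2, 42, 0], "rot": [0, 0, -15]}
    - {"linear": [0, 55, 0], "rot": [0, 0, -20]}
    - {"linear": [3, 69, 0], "rot": [0, 0, -25]}
    - {"linear": [7, 82, 0], "rot": [0, 0, -30]}
    - {"linear": [14, 97, 0], "rot": [0, 0, -36]}
    - {"linear": [14, 97, 0], "rot": [0, 0, -36]}

```text
t: 5.67
ee_pos: [0.4908, 0.0326, 0.1356]
tool_rot: [-0.002, 0.229, 0.973, 0.002]
contact_force: [0.4, -0.7, -0.0]
grip_width: 0.451
```

```bash
python3 - <<'E'
from h import *
w=vision.capture("wrist")
crop(w,0,0,512,384,1.5,"w8")
print(env.sense()["ee_pos"],env.sense()["contact_force"])
arc([-5,-10,-15,-20,-25,-30,-35])
E
```

```text
[0.49022487 0.0315882  0.13526162] [-0.62241522  0.10277321  0.47032352]
r 0.15837576295253572 ang+pi deg -26.468182550379456
-5 [ 6.7 12.1]
-10 [14.4 23.5]
-15 [23.1 34.3]
-20 [32.7 44.2]
-25 [43.1 53.3]
-30 [54.3 61.4]
-35 [66.1 68.6]
```

View pics/w8.png

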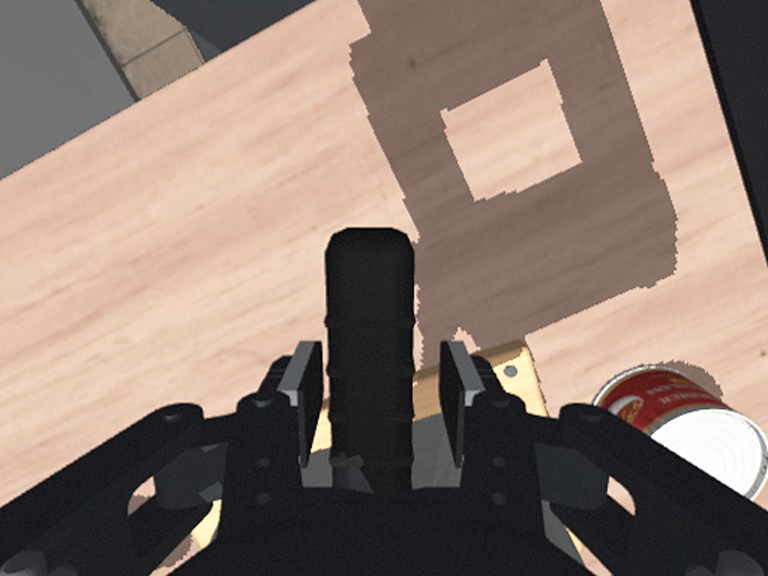

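The handle is following in the jaws, so I'll continue the clockwise swing.

>>> apply_moves:
  increments:
    - {"linear": [7, 12, -1], "rot": [0, 0, -5]}
    - {"linear": [14, 24, -1], "rot": [0, 0, -10]}
    - {"linear": [23, 34, -1], "rot": [0, 0, -15]}
    - {"linear": [33, 44, -1], "rot": [0, 0, -20]}
    - {"linear": [43, 53, -1], "rot": [0, 0, -25]}
    - {"linear": [54, 61, -1], "rot": [0, 0, -30]}
    - {"linear": [66, 69, -1], "rot": [0, 0, -35]}
    - {"linear": [66, 69, -1], "rot": [0, 0, -35]}

```text
t: 6.38
ee_pos: [0.5578, 0.1007, 0.1352]
tool_rot: [-0.001, 0.509, 0.861, 0.003]
contact_force: [-0.7, 0.7, 0.2]
grip_width: 0.452
```

```bash
python3 - <<'E'
from h import *
w=vision.capture("wrist");t=vision.capture("top")
crop(w,0,0,512,384,1.5,"w9");crop(t,150,120,330,290,4,"t9")
print(env.sense()["ee_pos"],env.sense()["contact_force"],env.sense()["joint_positions"])
arc([5,10,15,20,25,30,35,40])
E
```

```text
[0.55641958 0.09994688 0.13478783] [ 0.2030306  -0.23681346 -0.1874816 ] [ 0.10917285  0.21395766  1.41747069  0.00652874  1.50934131 -0.39901181]
r 0.158172802515204 ang+pi deg -61.455934348958245
5 [-11.8  -7.1]
10 [-23.  -15.2]
15 [-33.4 -24.3]
20 [-43.  -34.2]
25 [-51.6 -45. ]
30 [-59.3 -56.4]
35 [-66.  -68.5]
40 [-71.6 -81.1]
```

View pics/w9.png

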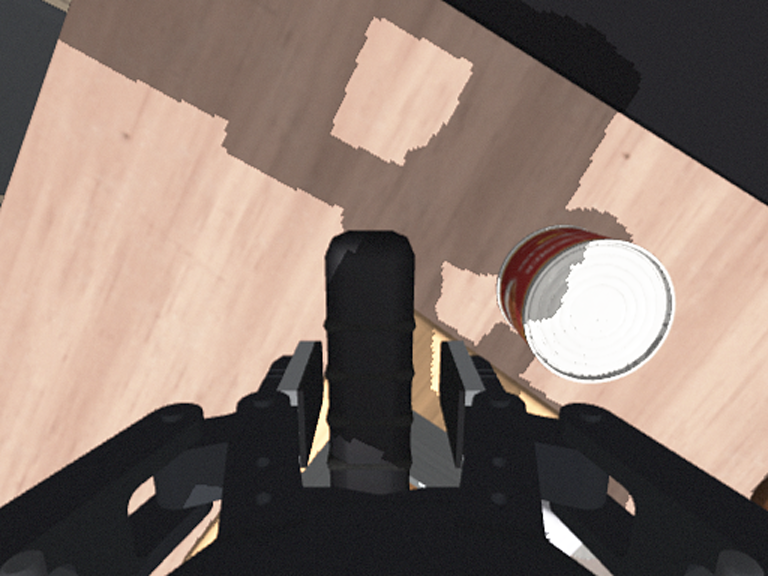

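View pics/t9.png

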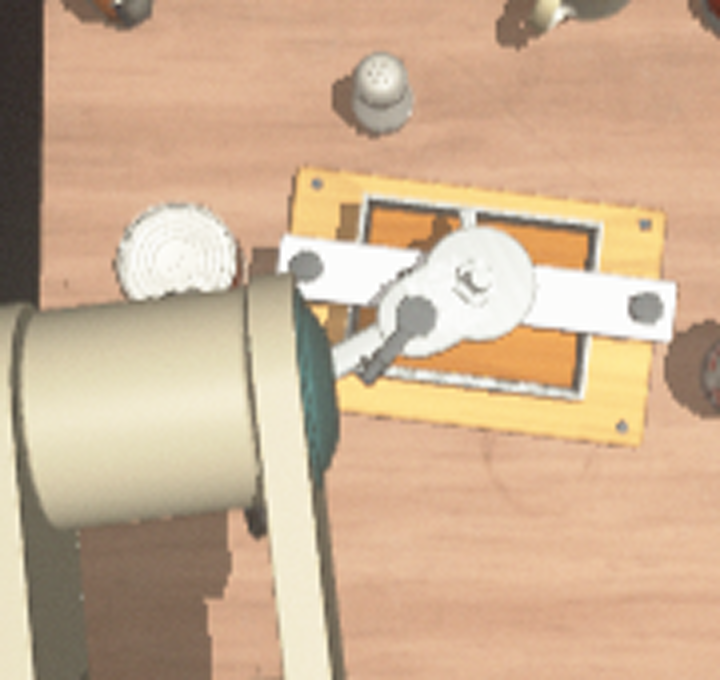

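```bash
python3 - <<'E'
from h import *
import pickle
t=vision.capture("top");pickle.dump(t,open("c9.pkl","wb"))
crop(t,235,160,300,215,11,"t10")
t0,s=pickle.load(open("c0.pkl","rb"))
crop(t0,235,160,300,215,11,"t00")
E
```

```text
(no output)
```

View pics/t10.png

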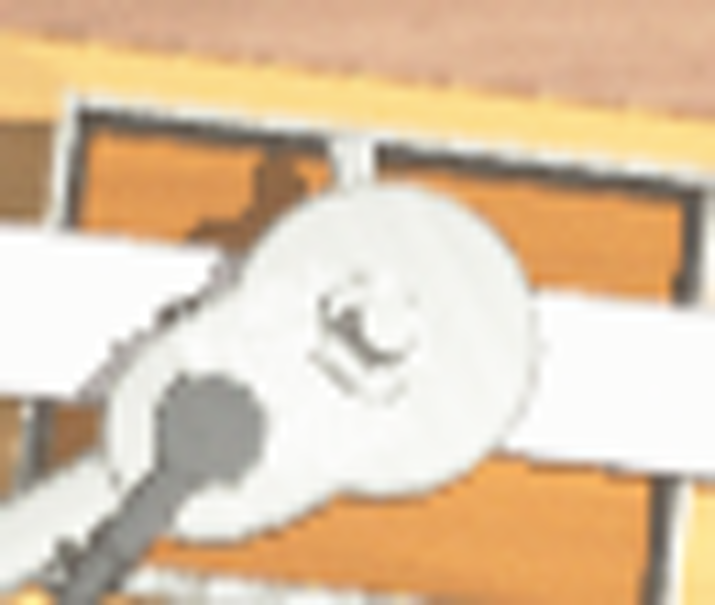

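View pics/t00.png

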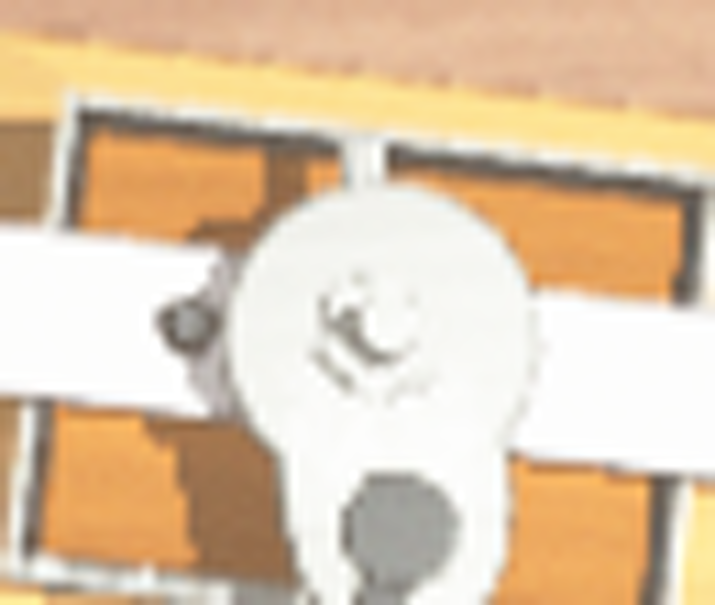

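The lug shows as the small pale tab above the head, at (365,160) at the start and (352,160) now. The stop post is at (190,325). That gives the remaining angle.

```bash
python3 - <<'E'
from h import *
import pickle
t=pickle.load(open("c9.pkl","rb"))
f=lambda u,v:((u+.5)/11-.5+235,(v+.5)/11-.5+160)
ax=ray(t,*f(383,340),.163)
for n,(u,v),z in [("lug0",(365,160),.14),("lug",(352,160),.14),("stop",(190,325),.144)]:
    p=ray(t,*f(u,v),z)
    for c in (ax[:2],C):
        d=p[:2]-c;print(n,p,np.hypot(*d),np.arctan2(d[1],d[0]))
print(ax)
E
```

```text
lug0 [ 0.67159367 -0.03736969  0.14      ] 0.04068818323400861 0.05186621484252494
lug0 [ 0.67159367 -0.03736969  0.14      ] 0.03962722221657529 0.04115286208371239
lug [ 0.67161801 -0.03462122  0.14      ] 0.04094699561560213 0.11891794443413872
lug [ 0.67161801 -0.03462122  0.14      ] 0.03985926272028111 0.11007822860674644
stop [ 6.36459706e-01 -4.93425925e-05  1.44000000e-01] 0.03981141698900523 1.4322143627928956
stop [ 6.36459706e-01 -4.93425925e-05  1.44000000e-01] 0.03920513596649643 1.4567964690418884
[ 0.6309602  -0.03947908  0.163     ]
```

About 1.05 rad of nut travel is left. Now the anticlockwise stroke, 40° first.

>>> apply_moves:
  increments:
    - {"linear": [-12, -7, 0], "rot": [0, 0, 5]}
    - {"linear": [-23, -15, 0], "rot": [0, 0, 10]}
    - {"linear": [-33, -24, 0], "rot": [0, 0, 15]}
    - {"linear": [-43, -34, 0], "rot": [0, 0, 20]}
    - {"linear": [-52, -45, 0], "rot": [0, 0, 25]}
    - {"linear": [-59, -56, 0], "rot": [0, 0, 30]}
    - {"linear": [-66, -68, 0], "rot": [0, 0, 35]}
    - {"linear": [-72, -81, 0], "rot": [0, 0, 40]}

```text
t: 7.2
ee_pos: [0.4836, 0.0191, 0.135]
tool_rot: [-0.002, 0.178, 0.984, 0.003]
contact_force: [5.1, 4.9, -2.3]
grip_width: 0.449
```

```bash
python3 - <<'E'
from h import *
t=vision.capture("top");w=vision.capture("wrist")
crop(t,235,160,300,215,11,"t11");crop(w,0,0,512,384,1.3,"w11")
print(env.sense()["ee_pos"],env.sense()["contact_force"])
arc([3,6,9,12,15,18,20])
E
```

```text
[0.48331157 0.01769349 0.13513434] [-0.72111702  1.27515186 -0.87767111]
r 0.15913013318410757 ang+pi deg -20.87137495688233
3 [-2.8 -7.9]
6 [ -5.1 -15.9]
9 [ -7. -24.]
12 [ -8.5 -32.2]
15 [ -9.6 -40.4]
18 [-10.2 -48.7]
20 [-10.4 -54.3]
```

View pics/t11.png

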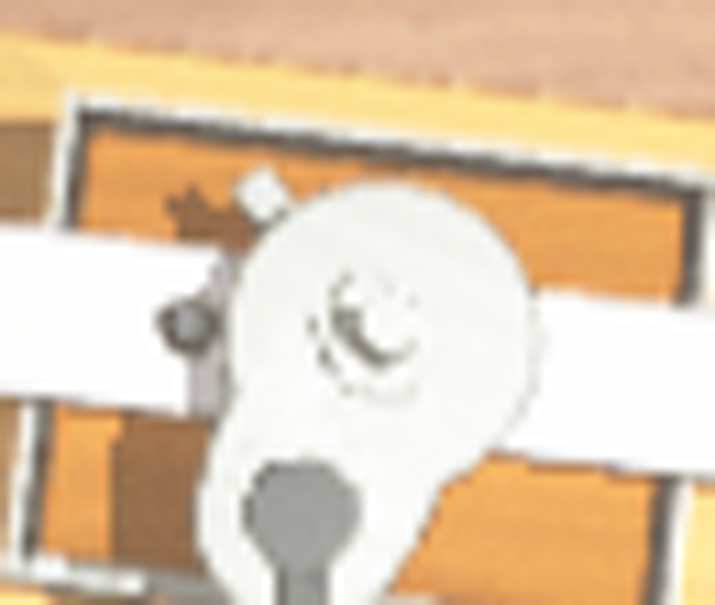

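View pics/w11.png

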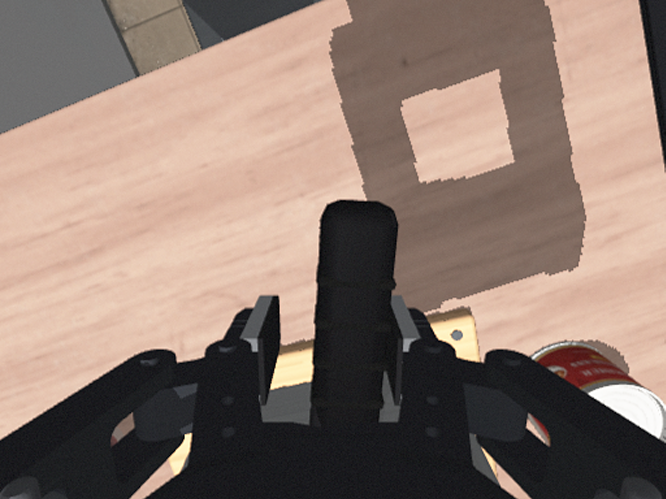

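The lug is now at (263,192) and coming round to the stop at (190,325), with about 30° to go. I'll turn 20° more and then creep.

>>> apply_moves:
  increments:
    - {"linear": [-3, -8, 0], "rot": [0, 0, 3]}
    - {"linear": [-5, -16, 0], "rot": [0, 0, 6]}
    - {"linear": [-7, -24, 0], "rot": [0, 0, 9]}
    - {"linear": [-8, -32, 0], "rot": [0, 0, 12]}
    - {"linear": [-10, -40, 0], "rot": [0, 0, 15]}
    - {"linear": [-10, -49, 0], "rot": [0, 0, 18]}
    - {"linear": [-10, -54, 0], "rot": [0, 0, 20]}
    - {"linear": [-10, -54, 0], "rot": [0, 0, 20]}

```text
t: 7.97
ee_pos: [0.4728, -0.0364, 0.1352]
tool_rot: [-0.003, 0.007, 1.0, 0.002]
contact_force: [-0.2, 2.3, 0.2]
grip_width: 0.452
```

```bash
python3 - <<'E'
from h import *
t=vision.capture("top")
crop(t,235,160,300,215,11,"t12")
print(env.sense()["ee_pos"],env.sense()["contact_force"])
arc([2,4,5,6,7,8])
E
```

```text
[ 0.47302662 -0.03623085  0.13519507] [-0.95289914  1.74331817  0.44875784]
r 0.15899749495473867 ang+pi deg -0.9979334171344518
2 [ 0.  -5.5]
4 [  0.2 -11.1]
5 [  0.4 -13.9]
6 [  0.6 -16.6]
7 [  0.8 -19.4]
8 [  1.2 -22.2]
```

View pics/t12.png

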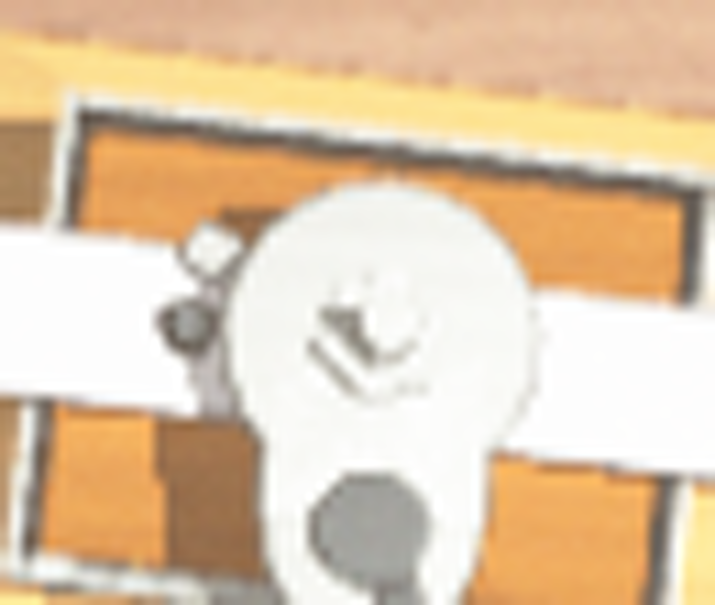

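>>> apply_moves:
  increments:
    - {"linear": [0, -4, 0], "rot": [0, 0, 1]}
    - {"linear": [0, -7, 0], "rot": [0, 0, 2.5]}
    - {"linear": [0, -11, 0], "rot": [0, 0, 4]}

```text
t: 8.27
ee_pos: [0.4732, -0.0466, 0.1352]
tool_rot: [-0.003, -0.027, 1.0, 0.002]
contact_force: [1.5, 3.6, -1.2]
grip_width: 0.451
```

>>> apply_moves:
  increments:
    - {"linear": [0, -2, 0], "rot": [0, 0, 0.7]}
    - {"linear": [0.2, -4, 0], "rot": [0, 0, 1.4]}

```text
t: 8.43
ee_pos: [0.4734, -0.0504, 0.1352]
tool_rot: [-0.003, -0.04, 0.999, 0.003]
contact_force: [-0.4, 4.3, -0.1]
grip_width: 0.451
```

>>> apply_moves:
  increments:
    - {"linear": [0.2, -2, 0], "rot": [0, 0, 0.7]}
    - {"linear": [0.4, -3, 0], "rot": [0, 0, 1]}

```text
t: 8.6
ee_pos: [0.4737, -0.0534, 0.1351]
tool_rot: [-0.003, -0.049, 0.999, 0.003]
contact_force: [-2.2, 4.1, -0.1]
grip_width: 0.451
```

>>> apply_moves:
  increments:
    - {"linear": [0.2, -2, 0], "rot": [0, 0, 0.7]}
    - {"linear": [0.4, -2, 0], "rot": [0, 0, 0.7]}

```text
t: 8.77
ee_pos: [0.4739, -0.0556, 0.1351]
tool_rot: [-0.003, -0.055, 0.998, 0.002]
contact_force: [-2.0, 1.7, 0.6]
grip_width: 0.453
```

```bash
python3 - <<'E'
from h import *
t=vision.capture("top")
crop(t,235,160,300,215,11,"t13")
print(env.sense()["ee_pos"],env.sense()["contact_force"],env.sense()["torque"])
E
```

```text
[ 0.47390496 -0.055639    0.13514697] [-2.2636095   2.17637392 -0.25143893] [0.3176375  0.26863017 0.01291583]
```

View pics/t13.png

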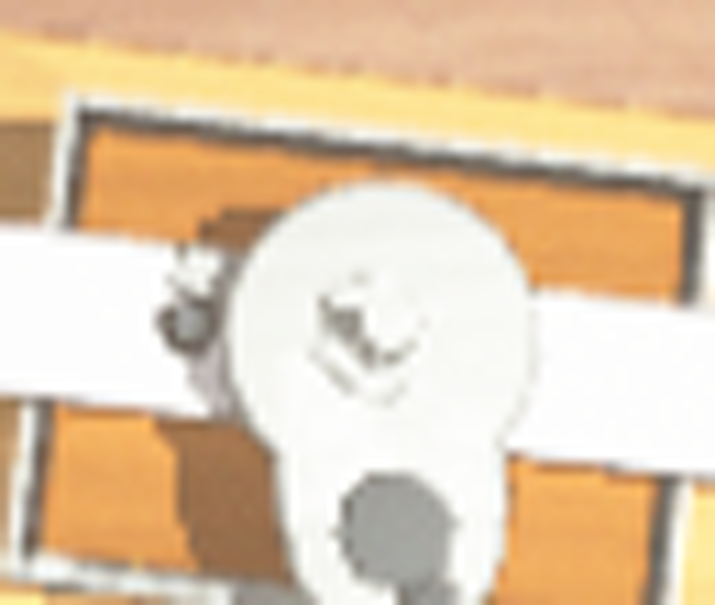

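The lug at (200,275) is about to touch the stop. I'll go on in 2 mm steps and watch the force along y.

>>> apply_moves:
  increments:
    - {"linear": [0.2, -1.5, 0], "rot": [0, 0, 0.5]}
    - {"linear": [0.4, -3, 0], "rot": [0, 0, 1]}

```text
t: 8.98
ee_pos: [0.4742, -0.0586, 0.1351]
tool_rot: [-0.003, -0.064, 0.998, 0.002]
contact_force: [-2.8, 4.7, 1.0]
grip_width: 0.452
```

>>> apply_moves:
  increments:
    - {"linear": [0.2, -1, 0], "rot": [0, 0, 0.4]}
    - {"linear": [0.4, -2, 0], "rot": [0, 0, 0.7]}

```text
t: 9.15
ee_pos: [0.4745, -0.0606, 0.1351]
tool_rot: [-0.004, -0.071, 0.997, 0.003]
contact_force: [-2.6, 4.8, 1.8]
grip_width: 0.449
```

>>> apply_moves:
  increments:
    - {"linear": [0.2, -1, 0], "rot": [0, 0, 0.4]}
    - {"linear": [0.4, -2, 0], "rot": [0, 0, 0.7]}

```text
t: 9.32
ee_pos: [0.4747, -0.0625, 0.1351]
tool_rot: [-0.004, -0.077, 0.997, 0.003]
contact_force: [-1.9, 5.4, 1.4]
grip_width: 0.453
```

>>> apply_moves:
  increments:
    - {"linear": [0.2, -1, 0], "rot": [0, 0, 0.4]}
    - {"linear": [0.4, -2, 0], "rot": [0, 0, 0.7]}

```text
t: 9.48
ee_pos: [0.475, -0.0642, 0.1351]
tool_rot: [-0.004, -0.084, 0.996, 0.003]
contact_force: [-2.6, 6.0, 1.4]
grip_width: 0.449
```

>>> apply_moves:
  increments:
    - {"linear": [0.2, -1, 0], "rot": [0, 0, 0.4]}
    - {"linear": [0.4, -2, 0], "rot": [0, 0, 0.7]}

```text
t: 9.65
ee_pos: [0.4753, -0.0659, 0.135]
tool_rot: [-0.004, -0.09, 0.996, 0.004]
contact_force: [-1.9, 5.6, 0.6]
grip_width: 0.45
```

>>> apply_moves:
  increments:
    - {"linear": [0.2, -1, 0], "rot": [0, 0, 0.3]}
    - {"linear": [0.3, -1.5, 0], "rot": [0, 0, 0.5]}

```text
t: 9.82
ee_pos: [0.4755, -0.067, 0.135]
tool_rot: [-0.004, -0.095, 0.995, 0.004]
contact_force: [-2.0, 7.3, 0.6]
grip_width: 0.45
```

>>> apply_moves:
  increments:
    - {"linear": [0.2, -1, 0], "rot": [0, 0, 0.3]}
    - {"linear": [0.3, -2, 0], "rot": [0, 0, 0.6]}

```text
t: 9.98
ee_pos: [0.4758, -0.0684, 0.135]
tool_rot: [-0.004, -0.101, 0.995, 0.005]
contact_force: [-2.0, 6.9, 0.9]
grip_width: 0.454
```

```bash
python3 - <<'E'
from h import *
t=vision.capture("top")
crop(t,235,160,300,215,11,"t14")
s=env.sense();print(s["ee_pos"],s["contact_force"],s["torque"])
E
```

```text
[ 0.47583306 -0.06861197  0.13501208] [-1.93846655  6.51169914  1.46438454] [ 0.98976053  0.3203012  -0.07002669]
```

View pics/t14.png

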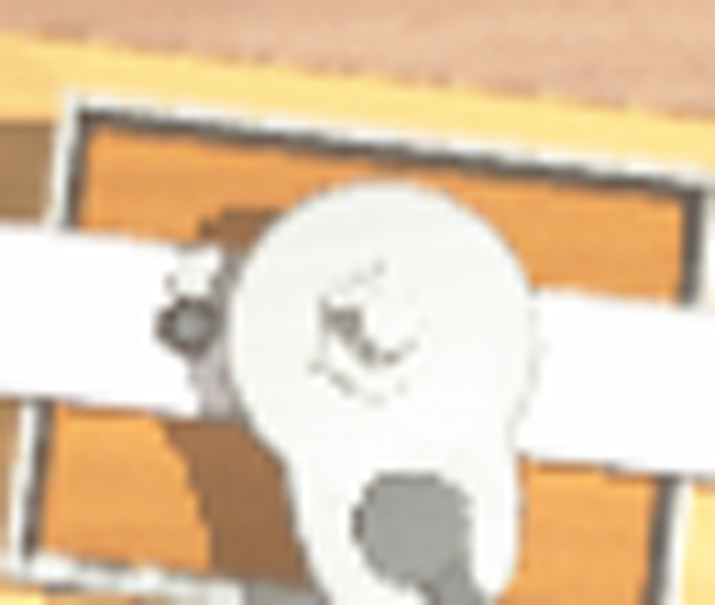

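>>> apply_moves:
  increments:
    - {"linear": [0.2, -1, 0], "rot": [0, 0, 0.3]}
    - {"linear": [0.3, -2, 0], "rot": [0, 0, 0.6]}

```text
t: 10.2
ee_pos: [0.4761, -0.07, 0.135]
tool_rot: [-0.004, -0.107, 0.994, 0.006]
contact_force: [-2.0, 7.9, 0.7]
grip_width: 0.449
```

>>> apply_moves:
  increments:
    - {"linear": [0.2, -1, 0], "rot": [0, 0, 0.3]}
    - {"linear": [0.3, -2, 0], "rot": [0, 0, 0.5]}

```text
t: 10.37
ee_pos: [0.4764, -0.0712, 0.1349]
tool_rot: [-0.005, -0.111, 0.994, 0.006]
contact_force: [-0.7, 8.0, 1.4]
grip_width: 0.448
```

>>> apply_moves:
  increments:
    - {"linear": [0.2, -1, 0], "rot": [0, 0, 0.3]}
    - {"linear": [0.3, -2, 0], "rot": [0, 0, 0.5]}

```text
t: 10.53
ee_pos: [0.4767, -0.0724, 0.1349]
tool_rot: [-0.005, -0.116, 0.993, 0.007]
contact_force: [-1.5, 9.2, 0.2]
grip_width: 0.45
```

>>> apply_moves:
  increments:
    - {"linear": [0.2, -1, 0], "rot": [0, 0, 0.2]}
    - {"linear": [0.3, -2, 0], "rot": [0, 0, 0.3]}

```text
t: 10.7
ee_pos: [0.4769, -0.0735, 0.1349]
tool_rot: [-0.005, -0.119, 0.993, 0.008]
contact_force: [-1.6, 9.3, 1.0]
grip_width: 0.448
```

>>> apply_moves:
  increments:
    - {"linear": [0.2, -1, 0], "rot": [0, 0, 0.2]}
    - {"linear": [0.3, -2.5, 0], "rot": [0, 0, 0.3]}

```text
t: 10.87
ee_pos: [0.4772, -0.075, 0.1348]
tool_rot: [-0.005, -0.123, 0.992, 0.01]
contact_force: [-1.7, 9.7, 1.2]
grip_width: 0.448
```

>>> apply_moves:
  increments:
    - {"linear": [0.2, -1, 0], "rot": [0, 0, 0.2]}
    - {"linear": [0.3, -2.5, 0], "rot": [0, 0, 0.3]}

```text
t: 11.03
ee_pos: [0.4774, -0.0764, 0.1348]
tool_rot: [-0.005, -0.126, 0.992, 0.011]
contact_force: [-1.2, 9.4, 0.3]
grip_width: 0.451
```

```bash
python3 - <<'E'
from h import *
t=vision.capture("top");w=vision.capture("wrist")
crop(t,235,160,300,215,11,"t15");crop(w,0,0,512,384,1.3,"w15")
s=env.sense();print(s["ee_pos"],s["contact_force"],s["torque"],s["tool_rot"])
E
```

```text
[ 0.47747073 -0.0766752   0.134798  ] [-1.03761828  7.58011007  1.31086886] [ 1.23066964  0.24156697 -0.08032888] [-0.00464977 -0.12575124  0.99199484  0.01054723]
```

View pics/t15.png

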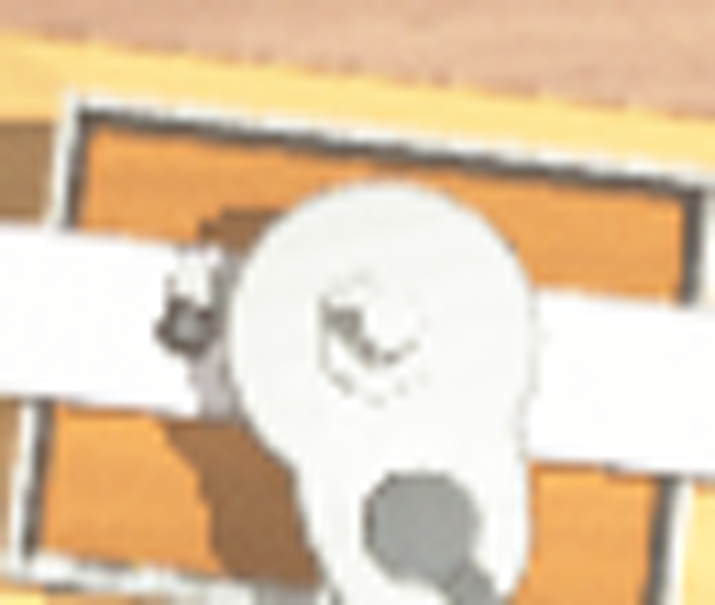

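View pics/w15.png

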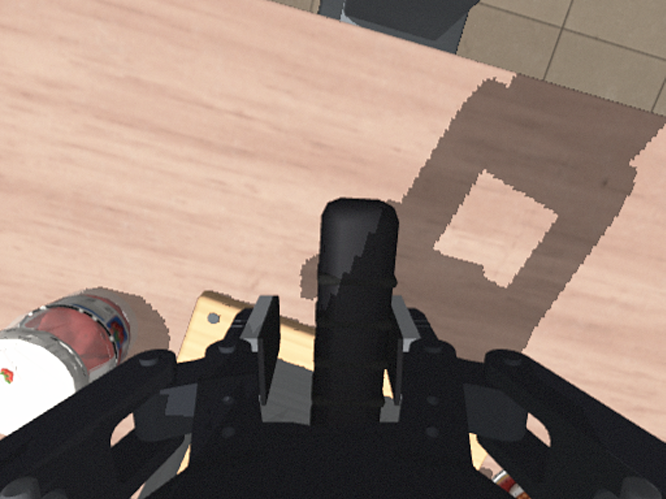

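The lug is now touching the stop, and the settled force is about 7.6 N. I'll press on gently, with a dwell in each call.

>>> apply_moves:
  increments:
    - {"linear": [0.3, -1.5, 0], "rot": [0, 0, 0.2]}
    - {"linear": [0.5, -3, 0], "rot": [0, 0, 0.3]}
    - {"linear": [0.5, -3, 0], "rot": [0, 0, 0.3]}

```text
t: 11.38
ee_pos: [0.4779, -0.0788, 0.1347]
tool_rot: [-0.005, -0.129, 0.992, 0.012]
contact_force: [-2.3, 8.5, 1.1]
grip_width: 0.451
```

>>> apply_moves:
  increments:
    - {"linear": [0.3, -1.5, 0], "rot": [0, 0, 0.2]}
    - {"linear": [0.5, -3, 0], "rot": [0, 0, 0.3]}
    - {"linear": [0.5, -3, 0], "rot": [0, 0, 0.3]}

```text
t: 11.63
ee_pos: [0.4782, -0.0807, 0.1347]
tool_rot: [-0.005, -0.132, 0.991, 0.013]
contact_force: [-2.0, 9.0, 0.9]
grip_width: 0.451
```

```bash
python3 - <<'E'
from h import *
t=vision.capture("top");w=vision.capture("wrist")
crop(t,235,160,300,215,11,"t16");crop(w,0,0,512,384,1.3,"w16")
s=env.sense();print(s["t"],s["ee_pos"],s["contact_force"],s["torque"],s["tau"])
E
```

```text
11.7333 [ 0.47821203 -0.08071316  0.13468193] [-1.77036356  9.77660079  1.34764616] [ 1.3590394   0.31557404 -0.06964093] [ -4.16410848 -34.35064673 -35.74181557  -2.08351716  -1.11482944
  -0.0923855 ]
```

View pics/t16.png

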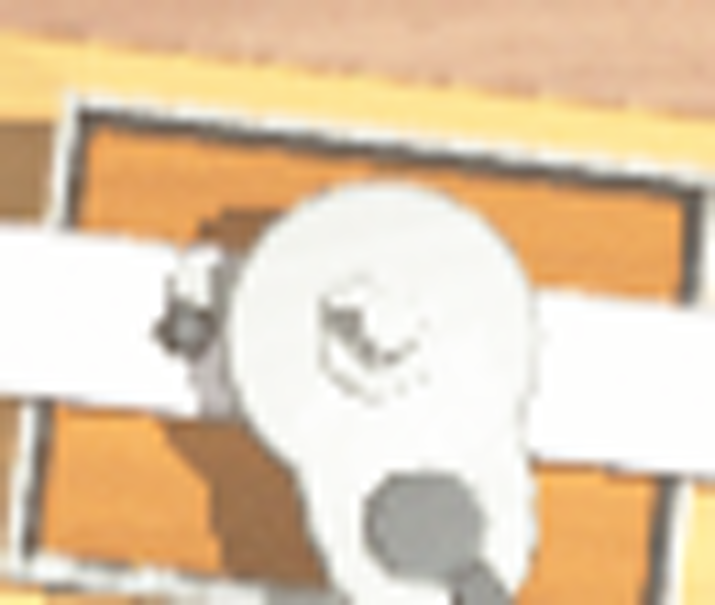

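View pics/w16.png

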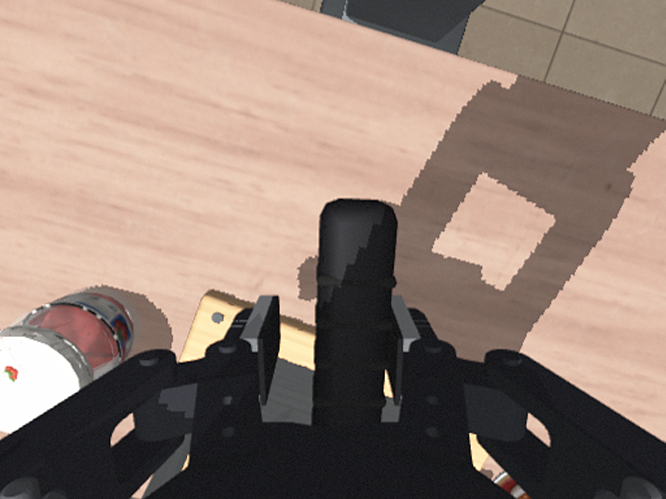

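>>> apply_moves:
  increments:
    - {"linear": [0.3, -1.5, 0], "rot": [0, 0, 0.2]}
    - {"linear": [0.5, -3, 0], "rot": [0, 0, 0.3]}
    - {"linear": [0.5, -3, 0], "rot": [0, 0, 0.3]}

```text
t: 11.98
ee_pos: [0.4786, -0.0825, 0.1346]
tool_rot: [-0.005, -0.135, 0.991, 0.014]
contact_force: [-2.9, 10.6, 2.3]
grip_width: 0.447
```

>>> apply_moves:
  increments:
    - {"linear": [0.3, -1.5, 0], "rot": [0, 0, 0.2]}
    - {"linear": [0.5, -3, 0], "rot": [0, 0, 0.3]}
    - {"linear": [0.5, -3, 0], "rot": [0, 0, 0.3]}

```text
t: 12.23
ee_pos: [0.479, -0.0843, 0.1346]
tool_rot: [-0.005, -0.138, 0.99, 0.016]
contact_force: [-2.4, 10.7, 2.8]
grip_width: 0.452
```

>>> apply_moves:
  increments:
    - {"linear": [0.3, -1.5, 0], "rot": [0, 0, 0.2]}
    - {"linear": [0.5, -3.5, 0], "rot": [0, 0, 0.3]}
    - {"linear": [0.5, -3.5, 0], "rot": [0, 0, 0.3]}

```text
t: 12.48
ee_pos: [0.4795, -0.0864, 0.1345]
tool_rot: [-0.005, -0.142, 0.99, 0.017]
contact_force: [-1.6, 10.5, 1.6]
grip_width: 0.452
```

>>> apply_moves:
  increments:
    - {"linear": [0.3, -1.5, 0], "rot": [0, 0, 0.2]}
    - {"linear": [0.5, -3.5, 0], "rot": [0, 0, 0.3]}
    - {"linear": [0.5, -3.5, 0], "rot": [0, 0, 0.3]}

```text
t: 12.73
ee_pos: [0.48, -0.0884, 0.1345]
tool_rot: [-0.005, -0.145, 0.989, 0.019]
contact_force: [-1.0, 11.4, 1.8]
grip_width: 0.446
```

```bash
python3 - <<'E'
from h import *
t=vision.capture("top");w=vision.capture("wrist")
crop(t,235,160,300,215,11,"t17");crop(w,0,0,512,384,1.3,"w17")
s=env.sense();print(s["t"],s["ee_pos"],s["contact_force"],s["torque"])
E
```

```text
12.8333 [ 0.48002401 -0.08840679  0.13450686] [-1.72767975 11.31072993  1.05181082] [ 1.70416489  0.22547004 -0.15856469]
```

View pics/t17.png

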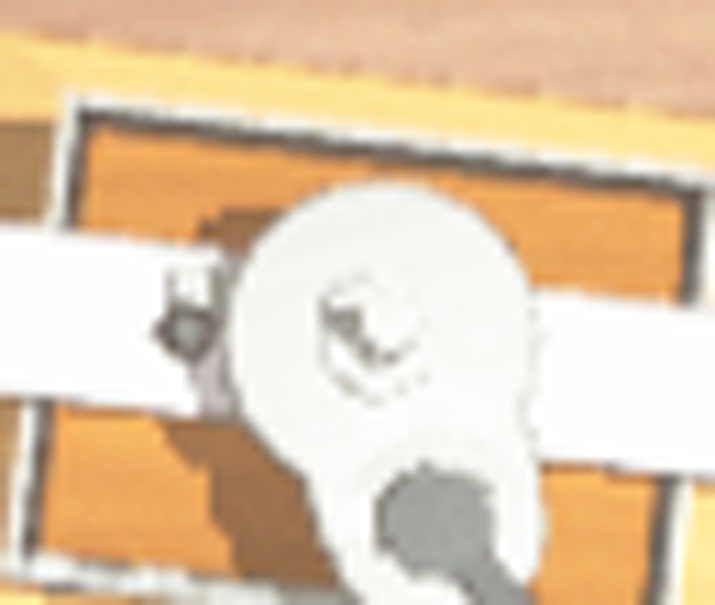

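View pics/w17.png

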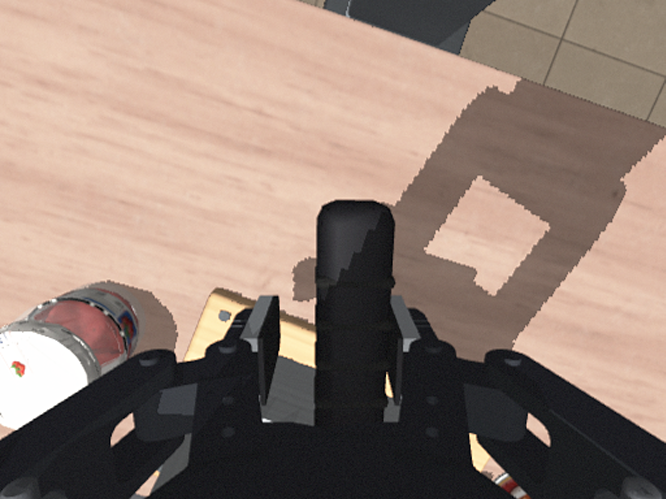

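>>> apply_moves:
  increments:
    - {"linear": [0.4, -1.5, 0], "rot": [0, 0, 0.2]}
    - {"linear": [0.6, -3.5, 0], "rot": [0, 0, 0.4]}
    - {"linear": [0.6, -3.5, 0], "rot": [0, 0, 0.4]}

```text
t: 13.08
ee_pos: [0.4806, -0.0902, 0.1344]
tool_rot: [-0.005, -0.149, 0.989, 0.021]
contact_force: [-2.1, 12.1, 1.4]
grip_width: 0.45
```

>>> apply_moves:
  increments:
    - {"linear": [0.4, -1.5, 0], "rot": [0, 0, 0.2]}
    - {"linear": [0.6, -3.5, 0], "rot": [0, 0, 0.4]}
    - {"linear": [0.6, -3.5, 0], "rot": [0, 0, 0.4]}

```text
t: 13.33
ee_pos: [0.4811, -0.092, 0.1344]
tool_rot: [-0.005, -0.154, 0.988, 0.023]
contact_force: [-2.1, 12.6, 2.1]
grip_width: 0.452
```

>>> apply_moves:
  increments:
    - {"linear": [0.4, -2, 0], "rot": [0, 0, 0.2]}
    - {"linear": [0.6, -4, 0], "rot": [0, 0, 0.4]}
    - {"linear": [0.6, -4, 0], "rot": [0, 0, 0.4]}
    - {"linear": [0.6, -4, 0], "rot": [0, 0, 0.4]}

```text
t: 13.67
ee_pos: [0.4817, -0.094, 0.1343]
tool_rot: [-0.005, -0.158, 0.987, 0.025]
contact_force: [-2.2, 13.2, 1.9]
grip_width: 0.449
```

Holding at about 13 N, roughly 37 N on the stop, for a moment before easing off slowly.

>>> apply_moves:
  increments:
    - {"linear": [0.6, -4, 0], "rot": [0, 0, 0.2]}
    - {"linear": [0.6, -4, 0], "rot": [0, 0, 0.2]}
    - {"linear": [0.6, -4, 0], "rot": [0, 0, 0.2]}
    - {"linear": [0.6, -4, 0], "rot": [0, 0, 0.2]}

```text
t: 14.0
ee_pos: [0.4823, -0.0959, 0.1342]
tool_rot: [-0.005, -0.16, 0.987, 0.027]
contact_force: [-0.9, 13.8, 1.5]
grip_width: 0.45
```

>>> apply_moves:
  increments:
    - {"linear": [0, 1, 0], "rot": [0, 0, 0]}
    - {"linear": [-0.5, 3, 0], "rot": [0, 0, -0.5]}
    - {"linear": [-1, 5, 0], "rot": [0, 0, -1]}
    - {"linear": [-1.5, 7, 0], "rot": [0, 0, -1.5]}
    - {"linear": [-2, 9, 0], "rot": [0, 0, -2]}

```text
t: 14.42
ee_pos: [0.4796, -0.0861, 0.1341]
tool_rot: [-0.006, -0.143, 0.989, 0.028]
contact_force: [-6.4, 6.9, 3.1]
grip_width: 0.451
```

```bash
python3 - <<'E'
from h import *
t=vision.capture("top");w=vision.capture("wrist")
crop(t,235,160,300,215,11,"t18");crop(w,0,0,512,384,1.3,"w18")
s=env.sense();print(s["t"],s["ee_pos"],s["contact_force"],s["torque"])
E
```

```text
14.5167 [ 0.47959794 -0.08582492  0.13413599] [-5.96590864  8.16160911  3.09659626] [1.33458981 0.91147634 0.02757809]
```

View pics/t18.png

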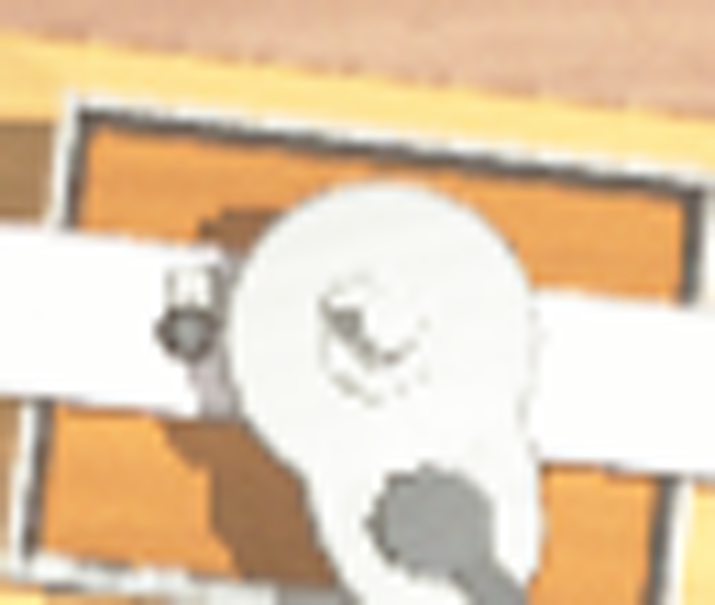

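View pics/w18.png

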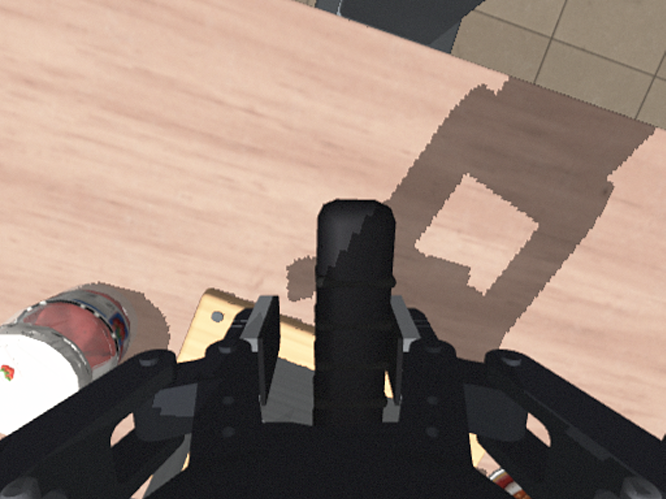

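>>> apply_moves:
  increments:
    - {"linear": [0, 2, 0], "rot": [0, 0, -0.5]}
    - {"linear": [-0.5, 4, 0], "rot": [0, 0, -1]}
    - {"linear": [-1, 6, 0], "rot": [0, 0, -1.5]}
    - {"linear": [-1.5, 8, 0], "rot": [0, 0, -2]}
    - {"linear": [-2, 10, 0], "rot": [0, 0, -2.5]}

```text
t: 14.93
ee_pos: [0.4773, -0.0756, 0.1341]
tool_rot: [-0.005, -0.122, 0.992, 0.029]
contact_force: [-3.6, 6.0, 1.6]
grip_width: 0.45
```

>>> apply_moves:
  increments:
    - {"linear": [0, 2, 0], "rot": [0, 0, 0]}
    - {"linear": [0, 4, 0], "rot": [0, 0, 0]}
    - {"linear": [0, 6, 0], "rot": [0, 0, 0]}

```text
t: 15.18
ee_pos: [0.4769, -0.0696, 0.1341]
tool_rot: [-0.006, -0.122, 0.992, 0.029]
contact_force: [-4.1, 2.5, 1.0]
grip_width: 0.446
```

>>> apply_moves:
  increments:
    - {"linear": [0, 2, 0], "rot": [0, 0, 0]}
    - {"linear": [0, 4, 0], "rot": [0, 0, 0]}
    - {"linear": [0, 5, 0], "rot": [0, 0, 0]}
    - {"linear": [0, 5, 0], "rot": [0, 0, 0]}

```text
t: 15.52
ee_pos: [0.4769, -0.0645, 0.134]
tool_rot: [-0.006, -0.122, 0.992, 0.028]
contact_force: [-1.6, 3.3, 1.3]
grip_width: 0.447
```

```bash
python3 - <<'E'
from h import *
t=vision.capture("top");w=vision.capture("wrist")
crop(t,235,160,300,215,11,"t19");crop(w,0,0,512,384,1.3,"w19")
s=env.sense();print(s["t"],s["ee_pos"],s["contact_force"],s["torque"])
E
```

```text
15.6167 [ 0.4768976  -0.06449587  0.13403471] [-2.04300755  3.59851172  0.21356682] [ 0.51586289  0.35533806 -0.02005333]
```

View pics/t19.png

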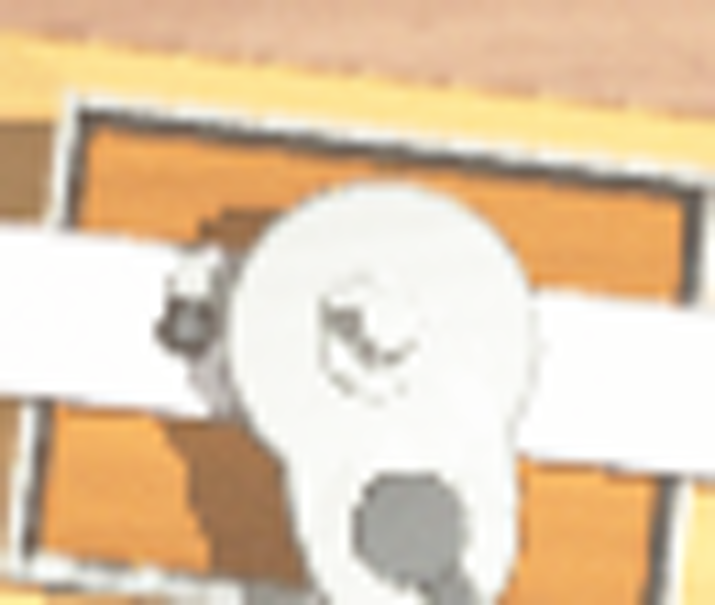

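View pics/w19.png

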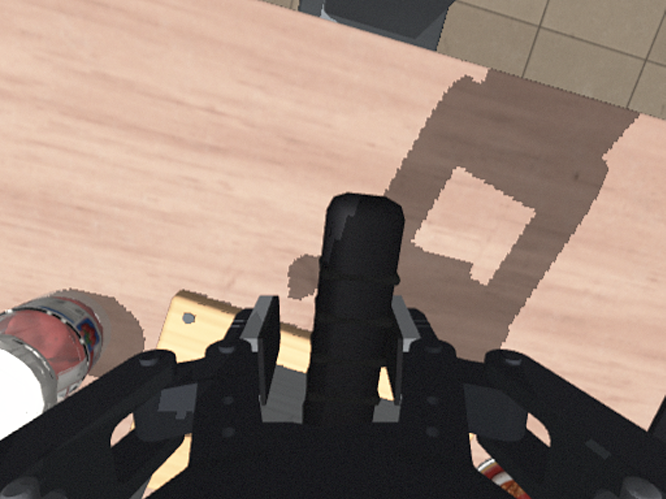

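>>> apply_moves:
  increments:
    - {"linear": [0, 2, 0], "rot": [0, 0, 0]}
    - {"linear": [0, 4, 0], "rot": [0, 0, 0]}
    - {"linear": [0, 6, 0], "rot": [0, 0, 0]}
    - {"linear": [0, 6, 0], "rot": [0, 0, 0]}
    - {"linear": [0, 6, 0], "rot": [0, 0, 0]}

```text
t: 16.03
ee_pos: [0.4771, -0.0584, 0.1341]
tool_rot: [-0.006, -0.122, 0.992, 0.029]
contact_force: [0.0, 2.2, -0.2]
grip_width: 0.45
```

```bash
python3 - <<'E'
from h import *
t=vision.capture("top");w=vision.capture("wrist")
crop(t,235,160,300,215,11,"t20");crop(w,0,0,512,384,1.3,"w20")
s=env.sense();print(s["t"],s["ee_pos"],s["contact_force"],s["torque"])
E
```

```text
16.1333 [ 0.47705373 -0.05840801  0.13408772] [-0.36700174  1.9647987  -0.44554679] [ 0.26697316  0.03184334 -0.00761984]
```

View pics/t20.png

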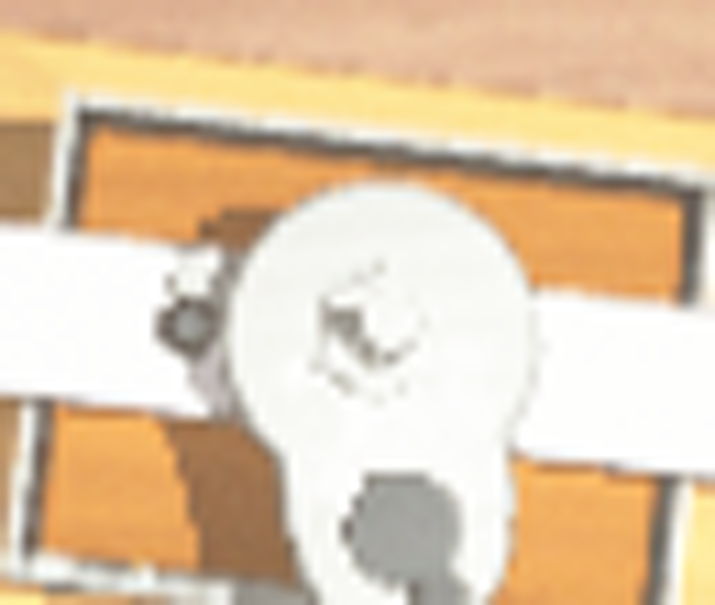

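View pics/w20.png

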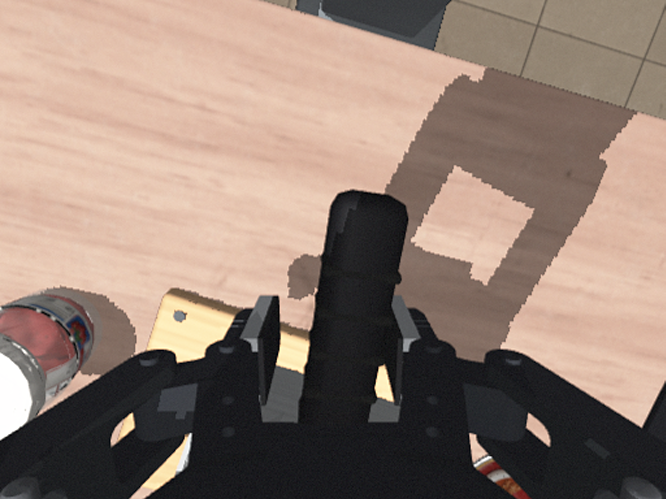

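>>> apply_moves:
  increments:
    - {"linear": [0, 2, 0], "rot": [0, 0, -1]}
    - {"linear": [0, 4, 0], "rot": [0, 0, -2]}
    - {"linear": [0, 6, 0], "rot": [0, 0, -3]}
    - {"linear": [0, 8, 0], "rot": [0, 0, -4]}
    - {"linear": [0, 8, 0], "rot": [0, 0, -4]}

```text
t: 16.55
ee_pos: [0.4771, -0.0502, 0.1342]
tool_rot: [-0.005, -0.087, 0.996, 0.029]
contact_force: [-0.3, -0.6, -0.7]
grip_width: 0.449
```

```bash
python3 - <<'E'
from h import *
t=vision.capture("top");w=vision.capture("wrist")
crop(t,235,160,300,215,11,"t21");crop(w,0,0,512,384,1.3,"w21")
s=env.sense();print(s["t"],s["ee_pos"],s["contact_force"],s["torque"])
E
```

```text
16.65 [ 0.47705381 -0.05035899  0.13411419] [ 0.26600466 -0.08657358  0.09797582] [ 0.00406999  0.00565609 -0.06625023]
```

View pics/t21.png

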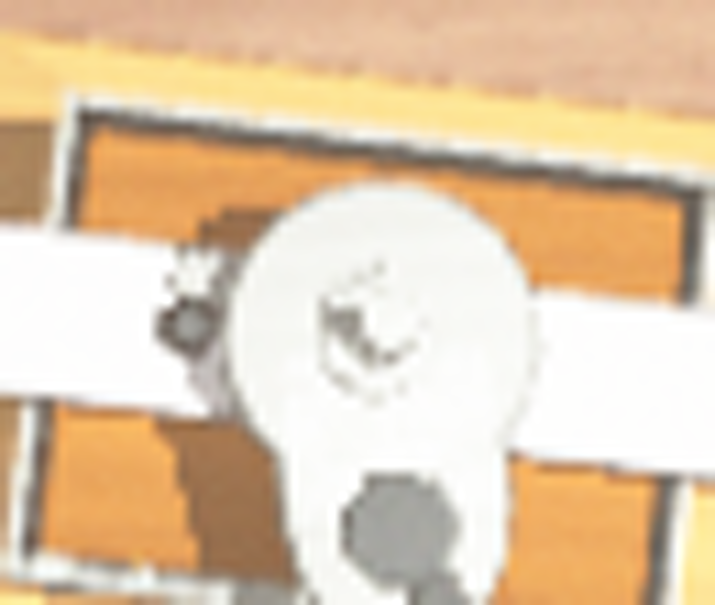

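View pics/w21.png

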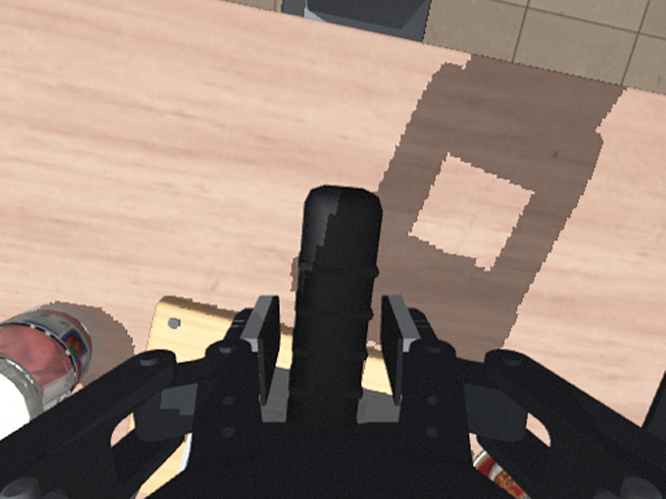

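The hand is free, with zero force. I'll lift straight up and look at the lug and stop from close by with the wrist camera.

>>> apply_moves:
  increments:
    - {"linear": [0, 0, 20], "rot": [0, 0, 0]}
    - {"linear": [0, 0, 45], "rot": [0, 0, 0]}
    - {"linear": [0, 0, 75], "rot": [0, 0, 0]}
    - {"linear": [0, 0, 100], "rot": [0, 0, 0]}
    - {"linear": [25, 10, 105], "rot": [0, 0, 0]}
    - {"linear": [60, 20, 105], "rot": [0, 0, 0]}
    - {"linear": [95, 30, 105], "rot": [0, 0, 0]}
    - {"linear": [130, 40, 105], "rot": [0, 0, 0]}

```text
t: 17.32
ee_pos: [0.6085, -0.01, 0.2394]
tool_rot: [-0.004, -0.088, 0.996, 0.029]
contact_force: [0.5, -1.1, 0.5]
grip_width: 0.449
```

>>> apply_moves:
  increments:
    - {"linear": [35, 10, 0], "rot": [0, 0, 0]}
    - {"linear": [70, 10, 0], "rot": [0, 0, 0]}
    - {"linear": [75, 10, 0], "rot": [0, 0, 0]}
    - {"linear": [75, 10, 0], "rot": [0, 0, 0]}

```text
t: 17.65
ee_pos: [0.6845, 0.0001, 0.2359]
tool_rot: [-0.006, -0.088, 0.996, 0.029]
contact_force: [-0.3, 0.1, 0.4]
grip_width: 0.448
```

```bash
python3 - <<'E'
from h import *
w=vision.capture("wrist")
print(w["pose"][:3,3],env.sense()["ee_pos"])
p=proj(w,[.636,0,.144]);print(p)
crop(w,0,0,512,384,1.3,"w22")
x,y=map(int,p);x0,y0=max(0,x-50),max(0,y-40);crop(w,x0,y0,x0+100,y0+80,7,"w22z")
E
```

```text
[ 0.62215247 -0.02020883  0.37754966] [ 6.83651128e-01 -7.66908624e-05  2.37863220e-01]
(np.float64(258.66925911268635), np.float64(134.27747423451422))
```

View pics/w22.png

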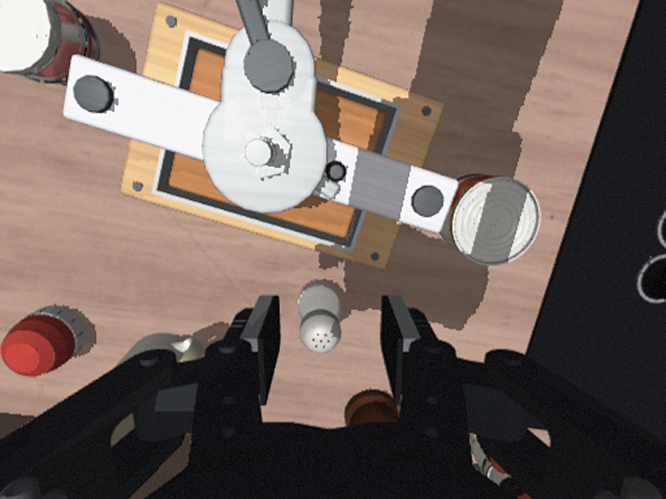

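View pics/w22z.png

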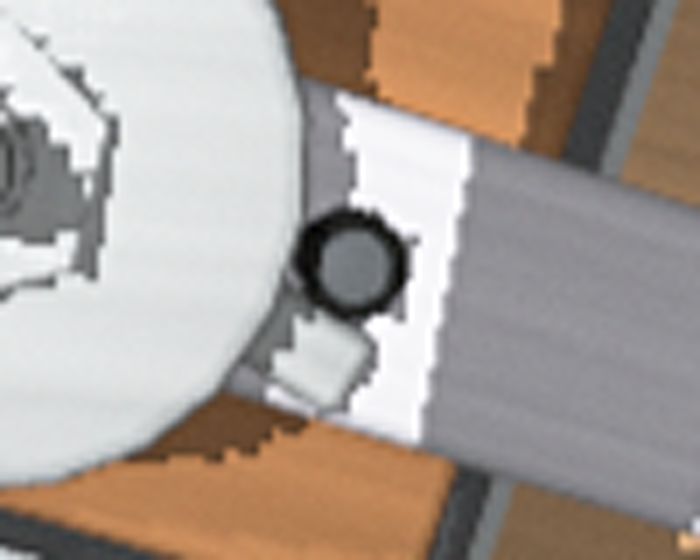

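In the close wrist view the lug at (325,362) abuts the stop at (353,263). Their centres are about 11.1 mm apart, and contact is expected at 11.0 mm. The lever is over on the loosening side, the hand is clear of everything, and the tin and shaker stand in place. I'll hand in.

```bash
python3 - <<'E'
from bench import env
s=env.sense();print(s["t"],s["contact_force"],abs(s["qd"]).max());print(env.hand_in())
E
```

```text
17.7 [-0.51527427  0.48229877 -0.29329896] 0.08103790313547954
the job is handed in; nothing more can be done
None
```

I flipped the lever to the loosening side and unscrewed the nut until its lug came up against the rubber stop. Then I let go and handed in at 17.7 s; the hand-in gives no verdict.

**What I did**
- **Lever:** I pushed the fin over with the closed fingers. The force rose to about 9 N and the handle began to turn, so the lever was at its end.
- **Nut:** With the jaws straddling the grip, I swung the handle about 1.2 rad clockwise. One anticlockwise stroke then brought the lug to the stop. I pressed to about 13.8 N at the grip, inside the 9–18 N firm range and below the 23 N limit, then eased off slowly and lifted clear.

**Last checks**
- **Lug:** The close wrist picture shows it abutting the stop, with centres 11.1 mm apart (contact is at 11.0 mm).
- **Lever and bystanders:** The lever was still on the loosening side. The tin, jar and shaker all looked untouched.
- **Hand:** The wrist force was within sensor noise and nothing was touching. The fastest arm joint still read about 0.08 rad/s at hand-in, so the arm was just settling.

**Uncertain or disagreeing**
- **Force left on the stop:** I could not measure it directly. That it stays above the required 1 N rests on friction holding the nut.
- **Handle movement:** The grip moved about 35 mm between first contact and full force, and sprang back about 40 mm on release. That is far more than the stop's give allows, so I put it down to play in the ratchet pawl.
- **Fin position:** The wrist and top cameras disagreed by about 11 mm along x on where the fin was. I used a value in between, and the push worked.

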